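# Seat the platter of the vial turntable on its pegs and set the guide

### The arm

A 6-joint arm with a two-finger parallel gripper is mounted at the origin on a cart in front of the work surface, level with it; the furniture and walls round the work are solid. World frame = base frame: x ahead of the robot, y to its left, z up, the work surface at z = 0. Lengths are in mm, angles in degrees, forces in N, time in s.
With the tool pointing down it reaches from about 350 to 775 mm from the base axis. Payload 5.5 kg.
Tool frame: the origin (TCP) lies midway between the tips of the shut fingers; the grasp point (between the pads) lies 19 mm behind it; z points along the fingers, y is the direction in which the jaws open and shut (so a half turn about z gives the same grasp; the last joint's range is limited). The gripper opens to 85 mm and grips with 20 to 120 N. Pads are 22 mm wide; open, the fingers measure 114 mm over their backs; the gripper's body (76 mm by 85 mm) begins 54 mm behind the grasp point. The pads swing forward as they close: fully open they stand 13 mm farther back than shut.
Start: joints at [62.762, 17.945, 2.641, 74.691, 0, 82.002], TCP at [189.503, 542.919, 231.323] pointing down, gripper open.
Joint ranges: [-158.12, 158.12], [-49.38, 96.58], [-58.88, 72.47], [-126.05, 133.96], [-84.25, 85.87], [-180, 180]. Speed limits (degrees/s): [147.25, 147.25, 180, 180, 180, 180].

### API

Orientations are given as [roll, pitch, yaw] about the fixed x, y, z axes, in that order (R = Rz(yaw) Ry(pitch) Rx(roll)).
In Python, from workcell import robot gives the robot as it stands.
- The arm moves only by the tool apply_moves, never from a script. Its argument "deltas" is a list of rows, each a list of 7 numbers: the shift along the tool's x, y, z each as a share of 4 cm, from -1 to 1, then the turn, a rotation vector about the tool's x, y, z each as a share of 0.1 rad, from -1 to 1, then the closure, from 0 (fully open) to 1 (shut). A call has exactly 5 rows; each row shifts and turns the commanded pose from where the row before left it, along the tool's axes as they then stand; what a row does not reach is not made up. A row lasts 1/8 s, in which the tool goes at most 62.5 mm and 10.7 degrees, less where a joint would pass 70% of its speed; a pose out of reach is approached as far as the arm can. A call with a number of a shift or a turn outside -1 to 1 is refused whole. A call with a gripper value outside its range is refused whole. The fingers move at their own pace and stop on an object; the grip force is fixed at half the most. Time passes only in rows, so rows that do not move let the fingers close, or fill a call up. It gives the time, the measured TCP pose, the force and the opening at its end, in the units of the state.
- robot.observe(): the state, without advancing time (a new reading comes with each control period).
- robot.camera(name): name is "side" or "top" or "wrist"; returns a dict with "pixels" (420x560x3 uint8, red, green, blue), "mtx" (3x3 intrinsics, pixels), "k1" (the pictures are not rectified: a ray, as slopes to the right and down, at radius r is drawn at 1 + k1 r^2 times it, then the intrinsics apply), "R" (3x3) and "t" (3): a world point X has camera coordinates R X + t. Camera axes: x right, y down, z forward; pixel columns grow to the right and rows downward; lengths in mm; the calibration is good to about 2 mm. A picture is of the moment at which its call begins. There is no depth.
- robot.finish_job(): hands the job in, once; it reports no verdict.
The state is a dict: "t": time; "joint_pos": joint angles; "dq": joint speeds; "joint_torque": joint torques, N m; "eef_pos": TCP position; "eef_rot": TCP orientation; "ft_force": force on the tool from outside, world axes, zero at the start; "torque": the same for the moment, N m; "finger_gap": finger opening in mm.
Only numpy, scipy, OpenCV 4.12 (cv2) and the standard library are available. Lean on these libraries where they do the work, as an engineer would, in place of code of your own. Each camera call takes 0.05 s, during which the arm holds its last target.

### The job

Get the bench turntable ready for running vials: put the loose round platter on the drive spindle and turn it until it drops fully home over the drive pegs, without forcing it down. Then free the guide's clamp lever, slide the guide in over the platter until its pointer stands at the long mark on the rail scale, and lock the lever again fully. Leave the standing vials upright.

Things in the scene. Friction and masses are not known exactly. Their poses are not given: they have to be found in the camera images.
- platter: loose round metal platter, 150 mm wide, top at z 28 mm. Origin: centre of underside, z up. Black wing grip: bar 58 mm along x, 18 mm thick along y, z 33 to 65, on a round foot 52 wide, 8 high. Skirt 144 wide down to z 0. Hidden below: centre bore 17.5 wide, 24 deep, and four slots 14 wide (tangentially) 30 mm out on its +x, -x, +y, -y axes. 0.35 to 0.6 kg
- turntable: fixed grey base, 176 mm square, deck 50 high. Origin: at table level on the drive axis, z up. Rail 76 wide along +y to y 221, top z 50. Drive plate top z 52, stiff to turn (0.6 Nm), angle not reported, with a spindle 16 wide, 22 high, tapered tip, and four pegs 10 wide, 10 high, 30 from the axis, 90 deg apart. Platter home: its origin on the axis at z 52; on the peg tops: 62
- guide (a joint): slide of the guide along the rail, in m: 0 fully out (turntable +y), grows towards the axis, at most 0.050; 0.040 at the long mark. Held by the clamp lever when locked, about 8 N when free. Its steel fence (146 mm long, z 85 to 107 mm) stands 95 mm from the axis at 0
- guide_post (a point): top centre of the guide's upright round post, 14 mm thick (black cap 18 mm wide on the top 4 mm), 140 mm above the table; free to grasp above the fence, which is 47 mm nearer the axis. Moves with the guide
- guide_pointer (a point): tip of the small pointer on the robot's side of the carriage, over the white scale strip
- long_mark (a point): the long dark line across the scale strip on the rail, at turntable x = -30, y = 122, z = 50 mm
- lever (a joint): clamp lever on the carriage, in rad: 0 locked (handle along turntable -x), 1.25 fully open (handle swings to +y, away from the platter); guide free above about 0.5. Vertical axis on the carriage at turntable x 0, y 176 mm minus the guide's travel
- lever_knob (a point): top centre of the upright black knob at the lever's end, 16 mm thick, 44 mm tall, its top 120 mm above the table, 52 mm from the lever's axis
- vial_a1: standing glass vial, 21 mm wide, 55 mm tall, in front of the turntable; origin: centre of its underside
- vial_a2: another such vial beside it
- vial_a3: another such vial beside it
There are look-alikes about, which are no part of the job. What is shaped like the vial_a3 but green or orange is not meant.

How it is judged (in metres and radians):
On the way, in this order (a step that is already met when the one before it is completed fails the run):
1. the platter is down on the drive plate, over its pegs (z of platter in the frame of turntable below 0.0545 m and horizontal distance between platter and turntable below 0.004 m), for 0.2 s.
2. the guide is at the long mark (value of joint guide between 0.036 and 0.044 m), for 0.2 s.
At the end, for the whole second after the job is handed in: Platter level and at rest on the drive plate over its pegs (origin 49 to 54.5 mm up, within 4 mm of the axis, under 2 degrees tilt); guide within 4 mm of the long mark (joint 0.036 to 0.044); lever locked (under 0.2 rad); the three vials upright (all of step 1 and all of step 2 and z of platter in the frame of turntable above 0.049 m and angle between platter's own z axis and vertical below 0.035 rad and value of joint lever below 0.2 rad and linear speed of platter below 0.01 m/s and angle between each of vial_a1, vial_a2, vial_a3's own z axis and vertical below 0.3 rad); the robot touches nothing.
It fails at once if the platter is forced down on the drive or dropped on it (more than 120 N) (contact force between platter and turntable above 120 N).
It fails at once if a standing vial is knocked over (angle between any of vial_a1, vial_a2, vial_a3's own z axis and vertical above 0.7 rad).
It also fails if it takes over 64 s, if anything falls off the work surface, if the arm or the gripper's body presses on something with over 40 N, if the wrist force passes 120 N, or if a joint passes its speed limit or range.

## Working session

There is one attempt and no reset: what is moved stays moved. The work goes in short steps, Python scripts to look and compute and a tool call to move; the robot and the scene stay as the last step left them, time stands still between calls to the robot, and variables do not carry over. Pictures are saved under pics/ and viewed, and the job is handed in when it is done.

Besides the shell and the picture viewer there is one more tool, called after ">>>" in YAML: its name, and indented under it one key for each argument. apply_moves: Moves the arm, as the interface text tells. Its arguments: {"type":"object","properties":{"deltas":{"type":"array"}},"required":["deltas"]}

```bash
ls; mkdir -p pics
python3 - <<'E'
from workcell import robot
import cv2
print(robot.observe())
for n in ["side","top","wrist"]:
    c=robot.camera(n); cv2.imwrite(f"pics/{n}0.png",c["pixels"][:,:,::-1]); print(n,c["mtx"].tolist(),c["k1"],c["R"].tolist(),c["t"].tolist())
E
```

```text
pics
{'t': 0.0, 'joint_pos': array([ 6.27618612e+01,  1.79913958e+01,  2.57668296e+00,  7.46906310e+01,
       -7.63808060e-04,  8.20042730e+01]), 'dq': array([-0.09087511,  0.00676198, -0.01068101, -0.0910298 , -0.02571924,
       -0.16127738]), 'joint_torque': array([ 9.82352722e-04, -4.80622029e+01,  2.98533833e+01,  1.93255325e-02,
       -2.12995114e-04, -6.07149531e-06]), 'eef_pos': array([189.24932797, 542.41933063, 230.40091042]), 'eef_rot': array([-1.79895574e+02, -1.38968565e-02,  1.60757576e+02]), 'ft_force': array([ 0.96862641, -0.16195115, -0.60701152]), 'torque': array([0.00973211, 0.01644152, 0.01547053]), 'finger_gap': 85.40573389783913}
side [[410.5865558937647, 0.0, 276.56068353928026], [0.0, 410.5865558937647, 210.57220057142646], [0.0, 0.0, 1.0]] -0.05772677627411147 [[-0.992313173420619, -0.12239444798004863, 0.018280179418152322], [-0.09608079770779408, 0.6688807810322425, -0.73713430328369], [0.07799388545094173, -0.733224453949373, -0.6754989666630948]] [452.1452099907489, 133.53728077198696, 925.8816225431439]
top [[382.73230720118903, 0.0, 278.5394162317381], [0.0, 382.73230720118903, 204.70856593034884], [0.0, 0.0, 1.0]] -0.07718368470408656 [[0.002741353821472087, -0.9999941281931798, 0.002056345882362533], [-0.9971803157564927, -0.002887840619769033, -0.07498718720111928], [0.07499268529000944, -0.001844981224083602, -0.9971823770992326]] [-59.632513260887904, 478.9897252373059, 918.196402604152]
wrist [[332.8022819099128, 0.0, 283.63814595830695], [0.0, 332.8022819099128, 208.4161326897286], [0.0, 0.0, 1.0]] -0.05748991264758013 [[0.33162428633615537, 0.9434114783258061, -0.00033952194911951244], [0.89279243034689, -0.3137145364224296, 0.32327212368615177], [0.30487211913740186, -0.10750800993590388, -0.9463059858060144]] [-574.592492439909, -40.243030772926794, 380.73445368774605]
```

View pics/top0.png

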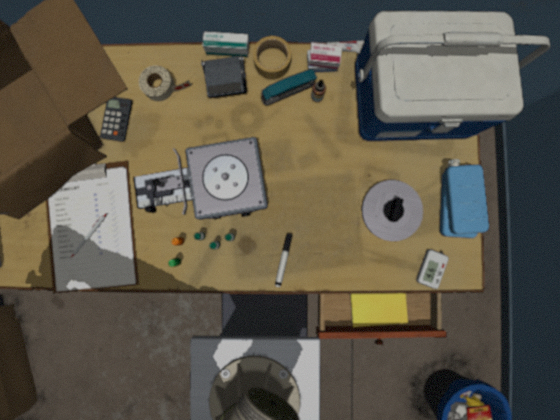

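View pics/side0.png

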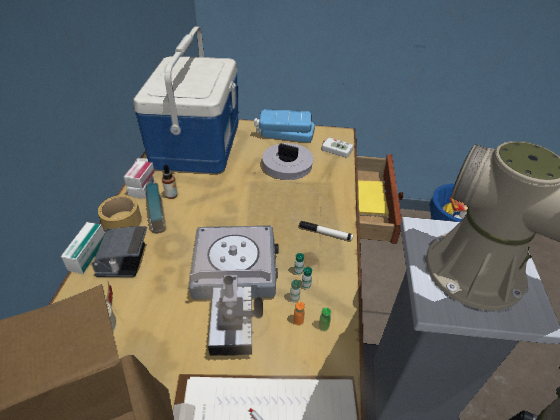

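View pics/wrist0.png

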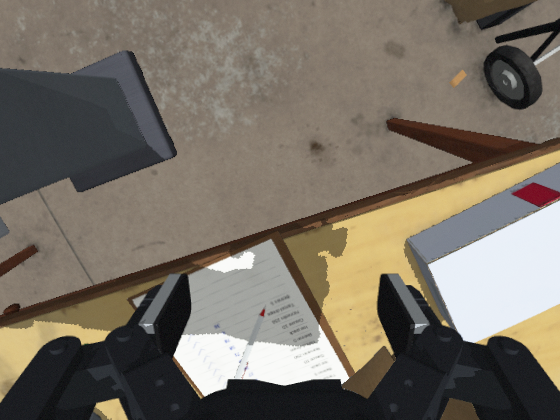

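```bash
cat > h.py <<'E'
import numpy as np, cv2
from workcell import robot
from scipy.spatial.transform import Rotation as Ro
def cam(n,save=None):
    c=robot.camera(n)
    if save: cv2.imwrite(f"pics/{save}.png",c["pixels"][:,:,::-1])
    return c
def proj(c,X):
    p=np.array(X,float)@np.array(c["R"]).T+c["t"]; s=p[...,:2]/p[...,2:]
    r2=(s**2).sum(-1,keepdims=True); s=s*(1+c["k1"]*r2)
    return s@np.array(c["mtx"])[:2,:2].T+np.array(c["mtx"])[:2,2]
def ray(c,uv):
    d=(np.array(uv,float)-np.array(c["mtx"])[:2,2])/np.array(c["mtx"])[0,0]
    s=d.copy()
    for _ in range(20): s=d/(1+c["k1"]*(s@s))
    R=np.array(c["R"]); return -R.T@c["t"], R.T@np.array([s[0],s[1],1])
def onz(c,uv,z):
    o,d=ray(c,uv); return o+d*(z-o[2])/d[2]
def tri(c1,u1,c2,u2):
    o1,d1=ray(c1,u1);o2,d2=ray(c2,u2)
    A=np.array([d1,-d2]).T; s=np.linalg.lstsq(A,o2-o1,rcond=None)[0]
    a=o1+d1*s[0]; b=o2+d2*s[1]; return (a+b)/2, np.linalg.norm(a-b)
def crop(c,x0,y0,w,h,k,name):
    im=c["pixels"][y0:y0+h,x0:x0+w,::-1]
    cv2.imwrite(f"pics/{name}.png",cv2.resize(im,None,fx=k,fy=k,interpolation=cv2.INTER_CUBIC))
E
python3 - <<'E'
from h import *
c=cam("top"); crop(c,130,130,150,110,5,"t_tt"); crop(c,340,160,110,90,7,"t_pl"); crop(c,150,215,120,60,6,"t_v")
s=cam("side"); crop(s,180,215,160,150,4,"s_tt"); crop(s,250,130,80,60,8,"s_pl")
E
```

```text
(no output)
```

View pics/t_tt.png

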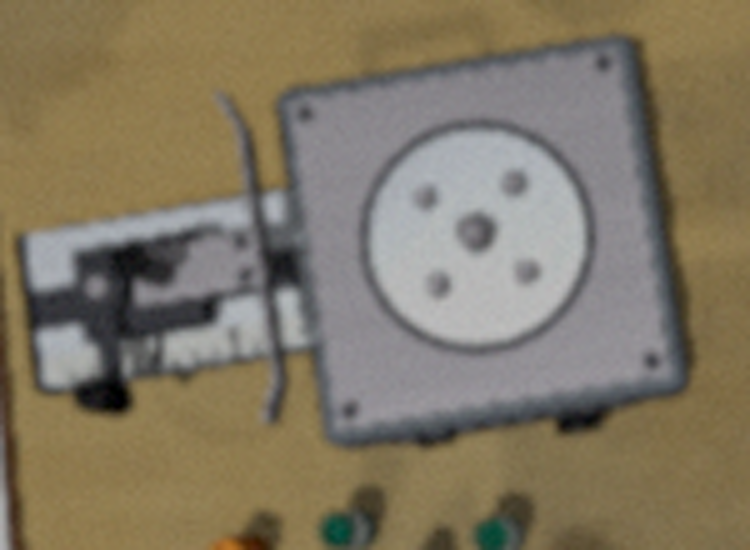

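View pics/t_pl.png

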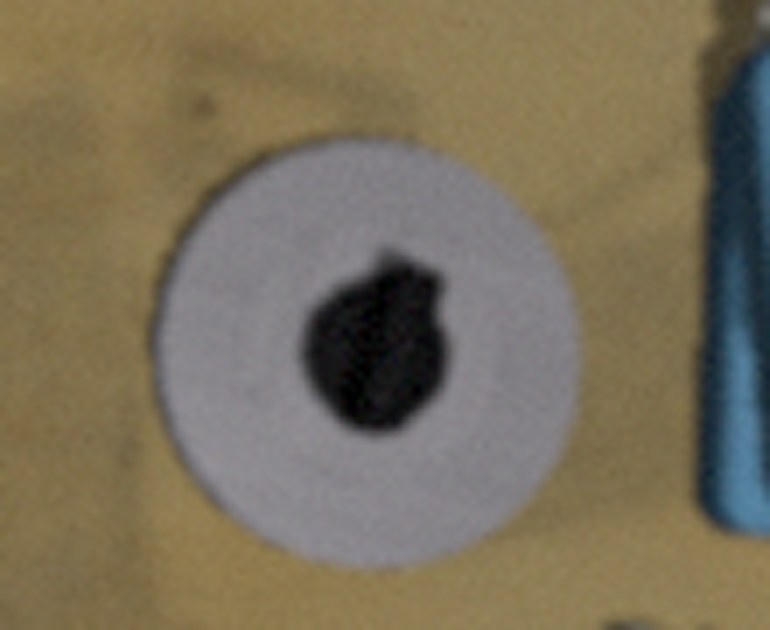

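View pics/s_tt.png

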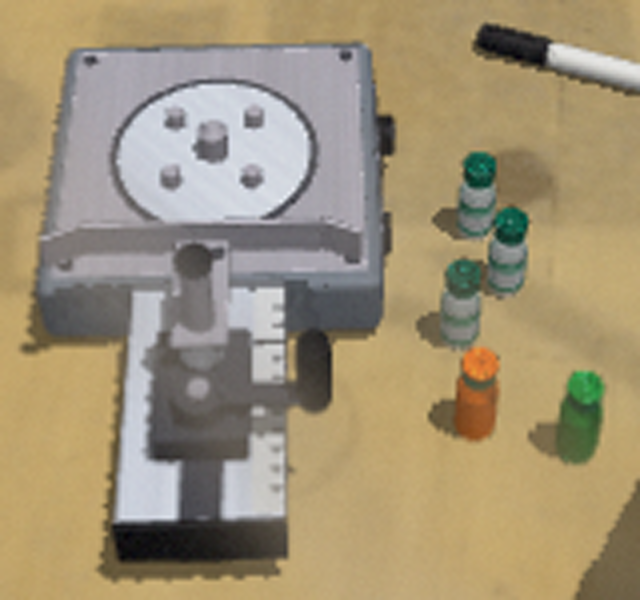

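View pics/s_pl.png

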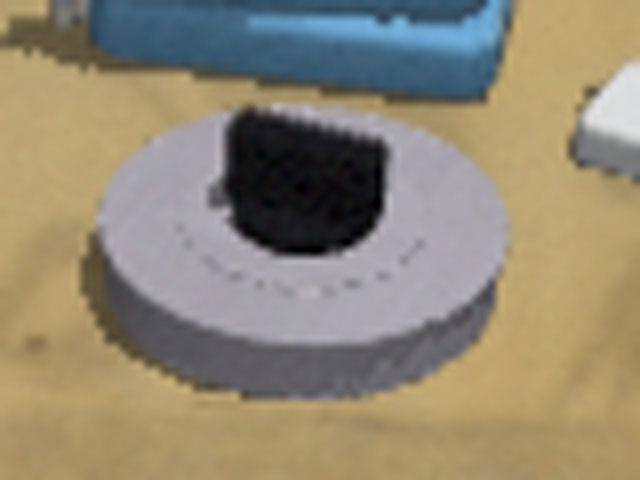

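View pics/t_v.png

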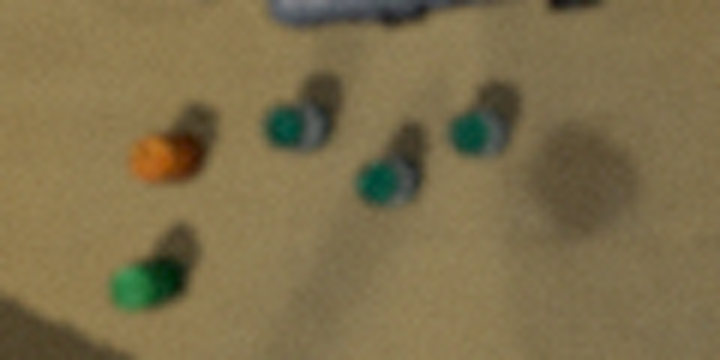

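Run:
```python
from h import *
np.set_printoptions(precision=1,suppress=True)
c=cam("top"); s=cam("side")
T=lambda x,y,k,ox,oy:((x+.5)/k-.5+ox,(y+.5)/k-.5+oy)
t=lambda x,y:T(x,y,5,130,130); S=lambda x,y:T(x,y,4,180,215)
print("platter",onz(c,T(368,353,7,340,160),28))
print("platter side: ",onz(s,T(304,225,8,250,130),28))
print("spindle",onz(c,t(477,232),74),"plate",onz(c,t(479,237),52), "plate side",onz(s,S(215,153),52),"spindle side",onz(s,S(211,127),74))
q=np.array([onz(c,t(*p),50) for p in [(285,95),(630,40),(690,385),(330,440)]]);print(q,q.mean(0))
d=(q[0]-q[1]);print(np.degrees(np.arctan2(d[1],d[0])));d=(q[3]-q[2]);print(np.degrees(np.arctan2(d[1],d[0])));d=(q[0]-q[3]);print(np.degrees(np.arctan2(d[1],d[0])))
for p in [(426,197),(515,183),(528,271),(438,285)]: print("peg",onz(c,t(*p),62))
for p in [(175,118),(254,116),(252,177),(171,176)]: print("peg s",onz(s,S(*p),62))
for a,b in [((288,125),(462,272)),((380,182),(511,218)),((470,132),(481,167))]:
  print("vial",onz(c,T(*a,6,150,215),55),onz(s,S(*b),55))
print("knob",onz(c,t(103,397),120),onz(s,S(314,345),120))
print("post",onz(c,t(97,287),140),onz(s,S(194,258),140))
print("grip ends",onz(s,T(236,112,8,250,130),65),onz(s,T(383,142,8,250,130),65))
```

```text
platter [ 466.3 -335.    28. ]
platter side:  [ 464.9 -330.5   28. ]
spindle [541.3  66.   74. ] plate [542.2  68.1  52. ] plate side [541.3  71.2  52. ] spindle side [542.   72.6  74. ]
[[611.3 163.   50. ]
 [638.1  -2.7  50. ]
 [472.2 -32.4  50. ]
 [445.6 137.8  50. ]] [541.8  66.4  50. ]
99.19085195134375
98.87640464698784
8.668766406162781
peg [559.7  92.   62. ]
peg [566.4  50.1  62. ]
peg [524.7  43.5  62. ]
peg [518.   85.7  62. ]
peg s [565.3  58.2  62. ]
peg s [523.4  50.8  62. ]
peg s [516.6  93.6  62. ]
peg s [558.5  98.8  62. ]
vial [403.7 131.3  55. ] [402.6 134.7  55. ]
vial [381.7  94.9  55. ] [380.5  96.6  55. ]
vial [401.3  60.   55. ] [398.8  64.   55. ]
knob [461.2 223.6 120. ] [461.3 233.  120. ]
post [507.4 220.9 140. ] [518.1 208.9 140. ]
grip ends [ 492.  -343.9   65. ] [ 438.3 -332.7   65. ]
```

```bash
cat >> h.py <<'E'
import json,os
def getcmd():
    return json.load(open("cmd.json")) if os.path.exists("cmd.json") else [189.503,542.919,231.323,160.76]
def plan(x,y,z,yaw,g,n=5,cap=1.0,fromstate=False):
    """tool-down straight plan; rows rounded to 2 dec; saves the resulting command"""
    if fromstate: 
        o=robot.observe(); p=np.array(o["eef_pos"]); a=o["eef_rot"][2]
    else:
        q=getcmd(); p=np.array(q[:3]); a=q[3]
    T=np.array([x,y,z],float); dy=(yaw-a+180)%360-180
    d=T-p
    m=max(np.linalg.norm(d)/40/cap, abs(np.radians(dy))/0.1/cap)
    rows=[]
    N=max(n,int(np.ceil(m/5-1e-9))*5)
    if m<=n: N=max(int(np.ceil(m)),1)
    for i in range(N):
        k=N-i
        R=Ro.from_euler('xyz',[180,0,a],degrees=True).as_matrix()
        sh=np.round(R.T@(T-p)/k/40,2); tz=np.round(-np.radians((yaw-a+180)%360-180)/k/0.1,2)
        p=p+R@sh*40; a=a-np.degrees(tz*0.1)
        rows.append([*[float(v)+0 for v in sh],0,0,float(tz)+0,g])
    while len(rows)%5: rows.append([0,0,0,0,0,0,g])
    for i in range(0,len(rows),5): print(json.dumps(rows[i:i+5]))
    json.dump([*map(float,p),float(a)],open("cmd.json","w"))
    print("end",p.round(1),round(a,2))
def st():
    o=robot.observe(); print("t",round(o["t"],2),"pos",o["eef_pos"].round(1),"rot",o["eef_rot"].round(2),"F",o["ft_force"].round(1),"M",o["torque"].round(2),"gap",round(o["finger_gap"],1),"q",o["joint_pos"].round(1))
E
python3 - <<'E'
from h import *
np.set_printoptions(precision=1,suppress=True)
c=cam("wrist")
R=Ro.from_euler('xyz',robot.observe()["eef_rot"],degrees=True).as_matrix()
print("cam in tool",R.T@(-np.array(c["R"]).T@c["t"]-robot.observe()["eef_pos"]), "axis",R.T@np.array(c["R"])[2], "camx",R.T@np.array(c["R"])[0])
plan(400,250,260,166,0)
plan(440,-290,230,166,0)
E
```

```text
cam in tool [  83.7    0.1 -142.5] axis [-0.3  0.   0.9] camx [-0.  1. -0.]
[[-0.74, -0.52, -0.07, 0, 0, -0.09, 0], [-0.73, -0.52, -0.07, 0, 0, -0.09, 0], [-0.73, -0.53, -0.07, 0, 0, -0.09, 0], [-0.72, -0.54, -0.07, 0, 0, -0.09, 0], [-0.72, -0.54, -0.07, 0, 0, -0.09, 0]]
[[-0.71, -0.55, -0.07, 0, 0, -0.09, 0], [-0.71, -0.56, -0.07, 0, 0, -0.09, 0], [-0.71, -0.56, -0.08, 0, 0, -0.09, 0], [-0.7, -0.57, -0.07, 0, 0, -0.1, 0], [-0.69, -0.58, -0.08, 0, 0, -0.09, 0]]
end [399.9 250.2 260.1] 165.97
[[-0.28, -0.86, 0.05, 0, 0, 0.0, 0], [-0.28, -0.86, 0.05, 0, 0, 0.0, 0], [-0.28, -0.86, 0.05, 0, 0, 0.0, 0], [-0.28, -0.86, 0.05, 0, 0, 0.0, 0], [-0.28, -0.86, 0.05, 0, 0, 0.0, 0]]
[[-0.28, -0.86, 0.05, 0, 0, 0.0, 0], [-0.28, -0.86, 0.05, 0, 0, 0.0, 0], [-0.29, -0.85, 0.05, 0, 0, 0.0, 0], [-0.28, -0.86, 0.05, 0, 0, 0.0, 0], [-0.29, -0.85, 0.05, 0, 0, 0.0, 0]]
[[-0.28, -0.86, 0.05, 0, 0, 0.0, 0], [-0.29, -0.85, 0.05, 0, 0, 0.0, 0], [-0.28, -0.86, 0.05, 0, 0, 0.0, 0], [-0.29, -0.85, 0.05, 0, 0, 0.0, 0], [-0.28, -0.86, 0.05, 0, 0, 0.0, 0]]
end [ 439.8 -290.   230.1] 165.97
```

Platter candidates in the top picture are the grey disc with the black wing grip (393,210), the drive plate (226,177) and the tape rings (272,56) and (155,82). I choose the disc with the grip, and the close crop confirms it. The vials are the three teal-capped ones at (200,236), (215,245) and (230,236). The orange (177,240) and green (174,262) ones are look-alikes.

>>> apply_moves:
  deltas:
    - [-0.74, -0.52, -0.07, 0, 0, -0.09, 0]
    - [-0.73, -0.52, -0.07, 0, 0, -0.09, 0]
    - [-0.73, -0.53, -0.07, 0, 0, -0.09, 0]
    - [-0.72, -0.54, -0.07, 0, 0, -0.09, 0]
    - [-0.72, -0.54, -0.07, 0, 0, -0.09, 0]

```text
t: 1.02
eef_pos: [295.3, 395.8, 245.5]
eef_rot: [180.0, 0.0, 163.4]
ft_force: [0.2, -0.1, -0.6]
finger_gap: 85.3
```

>>> apply_moves:
  deltas:
    - [-0.71, -0.55, -0.07, 0, 0, -0.09, 0]
    - [-0.71, -0.56, -0.07, 0, 0, -0.09, 0]
    - [-0.71, -0.56, -0.08, 0, 0, -0.09, 0]
    - [-0.7, -0.57, -0.07, 0, 0, -0.1, 0]
    - [-0.69, -0.58, -0.08, 0, 0, -0.09, 0]

```text
t: 1.65
eef_pos: [400.5, 249.2, 260.4]
eef_rot: [180.0, 0.0, 166.0]
ft_force: [-0.0, 0.2, -0.3]
finger_gap: 85.1
```

Run:
```python
from h import *
st(); cam("wrist","w1")
```

```text
t 1.65 pos [400.5 249.2 260.4] rot [1.7998e+02 2.0000e-02 1.6599e+02] F [-0.   0.2 -0.3] M [0.02 0.01 0.04] gap 85.1 q [22.1  6.  -8.4 75.6  0.  36.1]
```

View pics/w1.png

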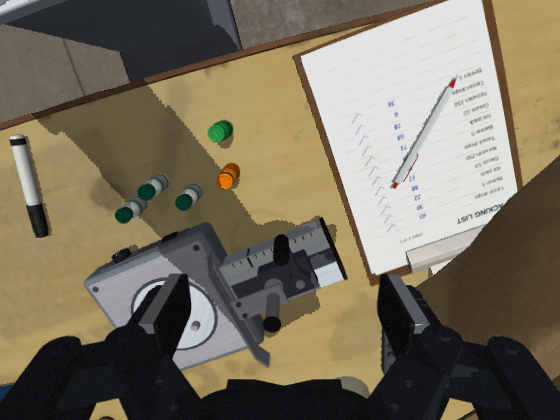

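>>> apply_moves:
  deltas:
    - [-0.28, -0.86, 0.05, 0, 0, 0.0, 0]
    - [-0.28, -0.86, 0.05, 0, 0, 0.0, 0]
    - [-0.28, -0.86, 0.05, 0, 0, 0.0, 0]
    - [-0.28, -0.86, 0.05, 0, 0, 0.0, 0]
    - [-0.28, -0.86, 0.05, 0, 0, 0.0, 0]

```text
t: 2.33
eef_pos: [412.6, 68.7, 250.2]
eef_rot: [180.0, 0.0, 166.0]
ft_force: [1.0, -0.2, 0.1]
finger_gap: 85.4
```

Run:
```python
from h import *
st(); cam("wrist","w2")
```

```text
t 2.33 pos [412.6  68.7 250.2] rot [1.7998e+02 4.0000e-02 1.6598e+02] F [ 1.  -0.2  0.1] M [-0.03 -0.04  0.  ] gap 85.4 q [ -1.6   0.2 -16.   73.8   0.   12.4]
```

View pics/w2.png

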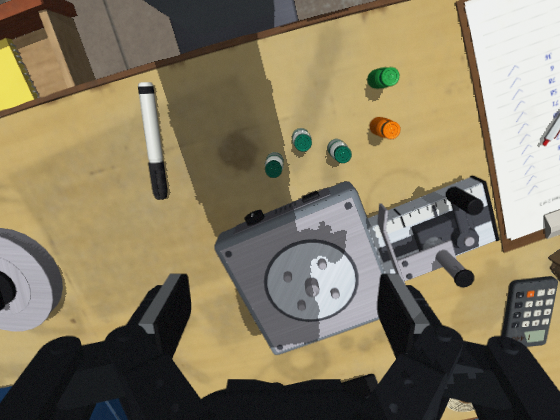

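Run:
```python
from h import *
c=cam("wrist"); np.savez("w2.npz",**{k:np.array(v) for k,v in c.items()})
crop(c,250,230,130,100,6,"w2p"); crop(c,360,165,150,140,5,"w2g")
```

```text
(no output)
```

View pics/w2p.png

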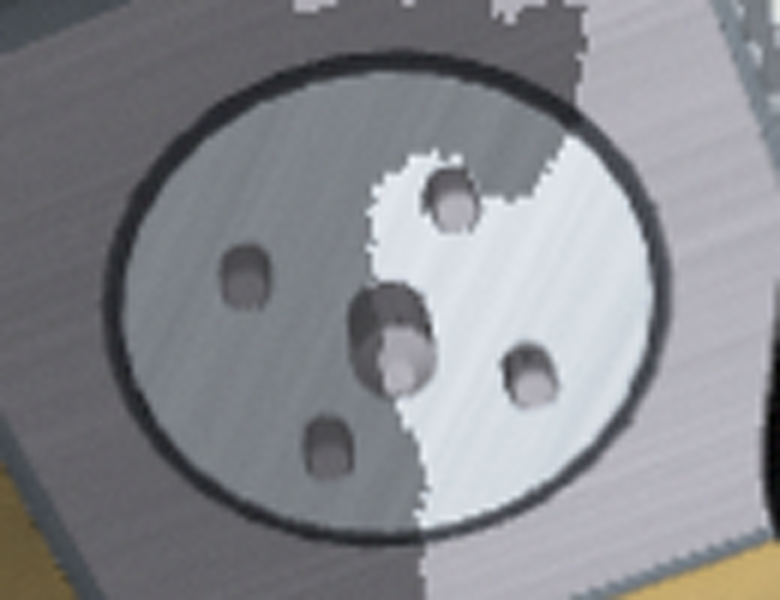

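View pics/w2g.png

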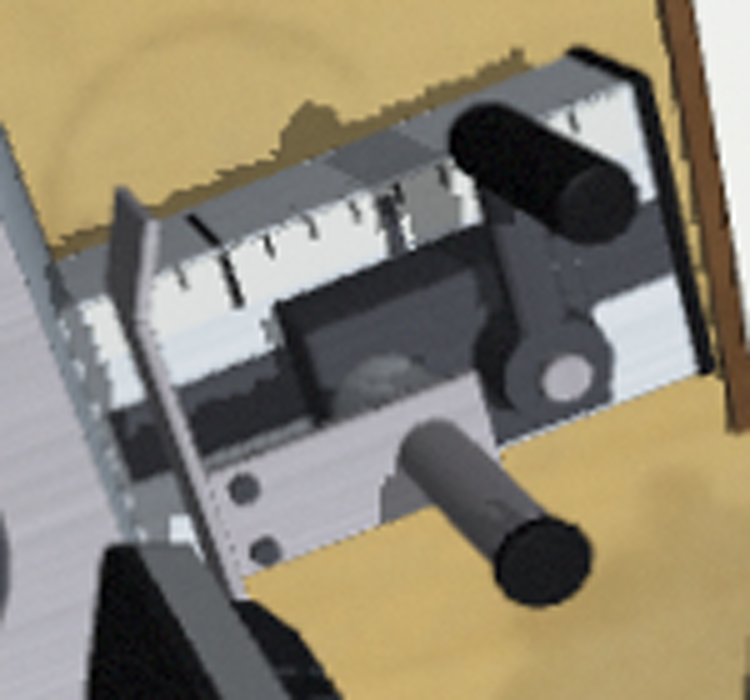

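Run:
```python
from h import *
np.set_printoptions(precision=1,suppress=True)
c=dict(np.load("w2.npz"))
T=lambda x,y,k,ox,oy:((x+.5)/k-.5+ox,(y+.5)/k-.5+oy)
P=lambda x,y:T(x,y,6,250,230); G=lambda x,y:T(x,y,5,360,165)
pg=np.array([onz(c,P(*p),62) for p in [(247,291),(457,211),(535,388),(332,461)]])
m=pg.mean(0);d=pg-m
print(pg,m,np.hypot(d[:,0],d[:,1]),np.degrees(np.arctan2(d[:,1],d[:,0])))
print("spindle",onz(c,P(403,358),74),"disc",onz(c,P(388,299),52))
print("knob",onz(c,G(597,207),120),"post",onz(c,G(543,562),140),"mark",onz(c,G(233,281),50),"leverpivot",onz(c,G(568,377),86))
# fit disc ellipse by projecting a circle
from scipy.optimize import least_squares
pts=np.array([P(*p) for p in [(122,300),(655,300),(388,70),(385,530),(200,130),(580,140),(185,455)]])
w=np.array([onz(c,p,52) for p in pts]); 
r=least_squares(lambda v:np.hypot(w[:,0]-v[0],w[:,1]-v[1])-v[2],[541,68,50]).x; print("circle",r)
w=np.array([onz(c,T(x,y,1,0,0),50) for x,y in [(217,248),(352,183),(399,293),(275,353)]]);print(w,w.mean(0))
plan(440,-290,230,166,0)
```

```text
[[524.3  45.6  62. ]
 [517.5  87.5  62. ]
 [559.   94.3  62. ]
 [565.5  52.6  62. ]] [541.6  70.   62. ] [29.9 29.8 29.9 29.6] [-125.2  143.9   54.4  -36.1]
spindle [538.3  71.6  74. ] disc [538.7  70.6  52. ]
knob [462.4 230.7 120. ] post [517.6 207.1 140. ] mark [493.  185.6  50. ] leverpivot [514.6 240.6  86. ]
circle [541.   69.6  52. ]
[[472.9 -27.9  50. ]
 [435.7 134.8  50. ]
 [584.2 165.5  50. ]
 [634.5  -2.4  50. ]] [531.8  67.5  50. ]
[[0.0, 0.0, 0.0, 0, 0, 0.0, 0], [0, 0, 0, 0, 0, 0, 0], [0, 0, 0, 0, 0, 0, 0], [0, 0, 0, 0, 0, 0, 0], [0, 0, 0, 0, 0, 0, 0]]
end [ 439.8 -290.   230.1] 165.97
```

>>> apply_moves:
  deltas:
    - [-0.28, -0.86, 0.05, 0, 0, 0.0, 0]
    - [-0.28, -0.86, 0.05, 0, 0, 0.0, 0]
    - [-0.29, -0.85, 0.05, 0, 0, 0.0, 0]
    - [-0.28, -0.86, 0.05, 0, 0, 0.0, 0]
    - [-0.29, -0.85, 0.05, 0, 0, 0.0, 0]

```text
t: 3.05
eef_pos: [426.4, -110.7, 240.2]
eef_rot: [180.0, 0.0, 166.0]
ft_force: [0.3, 0.8, 0.3]
finger_gap: 85.5
```

>>> apply_moves:
  deltas:
    - [-0.28, -0.86, 0.05, 0, 0, 0.0, 0]
    - [-0.29, -0.85, 0.05, 0, 0, 0.0, 0]
    - [-0.28, -0.86, 0.05, 0, 0, 0.0, 0]
    - [-0.29, -0.85, 0.05, 0, 0, 0.0, 0]
    - [-0.28, -0.86, 0.05, 0, 0, 0.0, 0]

```text
t: 3.68
eef_pos: [440.3, -290.5, 230.1]
eef_rot: [180.0, 0.0, 166.0]
ft_force: [0.7, 0.3, -0.0]
finger_gap: 85.3
```

Run:
```python
from h import *
st(); c=cam("wrist","w3"); np.savez("w3.npz",**{k:np.array(v) for k,v in c.items()})
```

```text
t 3.67 pos [ 440.3 -290.5  230.1] rot [1.7998e+02 2.0000e-02 1.6600e+02] F [ 0.7  0.3 -0. ] M [-0.02 -0.06 -0.03] gap 85.3 q [-42.2  12.7  -4.6  72.7   0.  -28.2]
```

View pics/w3.png

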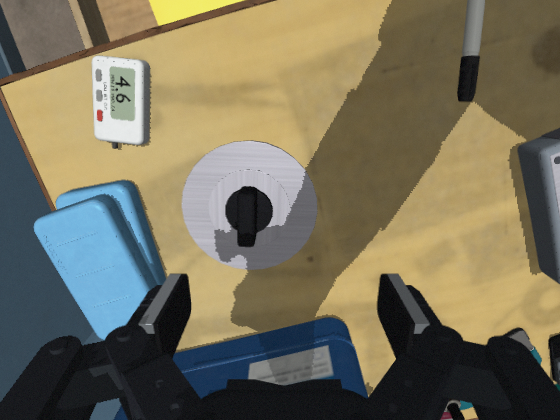

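Run:
```python
from h import *
np.set_printoptions(precision=1,suppress=True)
c=dict(np.load("w3.npz")); print(onz(c,(265,328),0),onz(c,(345,318),0),onz(c,(345,318),200),proj(c,np.array([[466,-333,28]])))
crop(c,175,130,150,145,5,"w3p")
```

```text
[ 643.7 -367.4    0. ] [ 654.5 -258.7    0. ] [ 496.  -264.9  200. ] [[251.4 209.3]]
```

View pics/w3p.png

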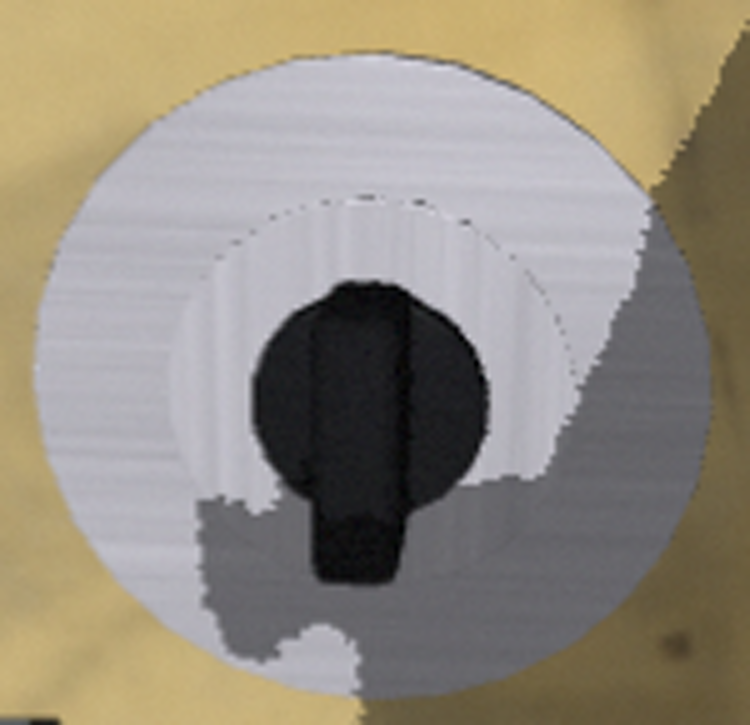

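Run:
```python
from h import *
from scipy.optimize import least_squares
np.set_printoptions(precision=1,suppress=True)
c=dict(np.load("w3.npz"))
# fit circle on image: mask edges
P=lambda x,y:((x+.5)/5-.5+175,(y+.5)/5-.5+130)
w=np.array([onz(c,P(*p),28) for p in [(35,365),(712,370),(375,53),(380,697),(160,120),(600,135),(120,590),(650,575)]])
r=least_squares(lambda v:np.hypot(w[:,0]-v[0],w[:,1]-v[1])-v[2],[466,-333,75]); print("circle",r.x,r.fun)
a,b=onz(c,P(361,340),65),onz(c,P(357,578),65); d=b-a; print(a,b,np.degrees(np.arctan2(d[1],d[0])))
w2=np.array([onz(c,P(*p),36) for p in [(253,398),(488,400)]]);print(w2,w2.mean(0))
for yaw in [-8,-10,-12,-14,-16]:
  R=Ro.from_euler('z',yaw,degrees=True).as_matrix()
  q=np.array([[sx*29,sy*9,z] for z in (65,) for sx,sy in [(-1,-1),(-1,1),(1,1),(1,-1)]])@R.T+[r.x[0],r.x[1],0]
  print(yaw,((proj(c,q)-[175,130]+.5)*5-.5).round(0).tolist())
```

```text
circle [ 465.2 -335.1   74.8] [-0.5 -0.6 -0.1 -0.6 -0.4  0.9  1.1  0.1]
[ 442.  -327.3   65. ] [ 490.4 -342.2   65. ] -17.129767636034877
[[ 456.6 -358.7   36. ]
 [ 469.3 -310.    36. ]] [ 463.  -334.4   36. ]
-8 [[288.0, 323.0], [380.0, 313.0], [420.0, 586.0], [333.0, 594.0]]
-10 [[293.0, 321.0], [386.0, 314.0], [415.0, 588.0], [327.0, 593.0]]
-12 [[298.0, 319.0], [391.0, 316.0], [410.0, 589.0], [322.0, 592.0]]
-14 [[303.0, 318.0], [396.0, 317.0], [405.0, 591.0], [317.0, 591.0]]
-16 [[308.0, 316.0], [402.0, 319.0], [401.0, 592.0], [312.0, 589.0]]
```

Run:
```python
from h import *
plan(465,-334.7,130,163.5,0)
plan(465,-334.7,42,163.5,0)
```

```text
[[-0.29, -0.31, 0.83, 0, 0, 0.14, 0], [-0.3, -0.31, 0.84, 0, 0, 0.15, 0], [-0.3, -0.3, 0.83, 0, 0, 0.14, 0], [0, 0, 0, 0, 0, 0, 0], [0, 0, 0, 0, 0, 0, 0]]
end [ 464.8 -334.7  130.1] 163.51
[[0.0, 0.0, 0.73, 0, 0, 0.0, 0], [0.0, 0.0, 0.74, 0, 0, 0.0, 0], [0.0, 0.0, 0.73, 0, 0, 0.0, 0], [0, 0, 0, 0, 0, 0, 0], [0, 0, 0, 0, 0, 0, 0]]
end [ 464.8 -334.7   42.1] 163.51
```

>>> apply_moves:
  deltas:
    - [-0.29, -0.31, 0.83, 0, 0, 0.14, 0]
    - [-0.3, -0.31, 0.84, 0, 0, 0.15, 0]
    - [-0.3, -0.3, 0.83, 0, 0, 0.14, 0]
    - [0, 0, 0.73, 0, 0, 0, 0]
    - [0, 0, 0.74, 0, 0, 0, 0]

```text
t: 4.35
eef_pos: [465.3, -334.1, 70.2]
eef_rot: [180.0, 0.0, 163.5]
ft_force: [-0.5, 0.6, -0.8]
finger_gap: 85.5
```

Run:
```python
from h import *
st(); c=cam("wrist","w4"); s=cam("side"); crop(s,220,80,140,110,5,"s4")
```

```text
t 4.35 pos [ 465.3 -334.1   70.2] rot [179.98   0.   163.53] F [-0.5  0.6 -0.8] M [0.03 0.01 0.05] gap 85.5 q [-43.7  23.3 -13.2  53.6   0.  -27.2]
```

View pics/w4.png

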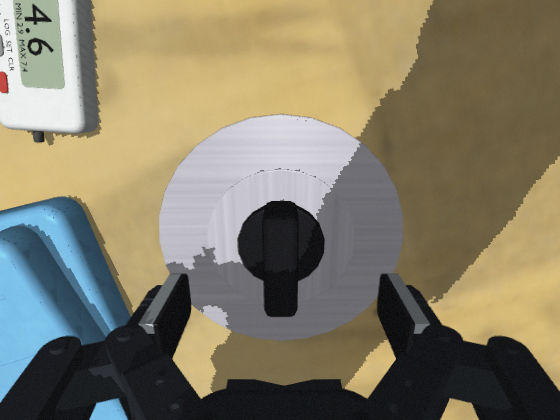

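View pics/s4.png

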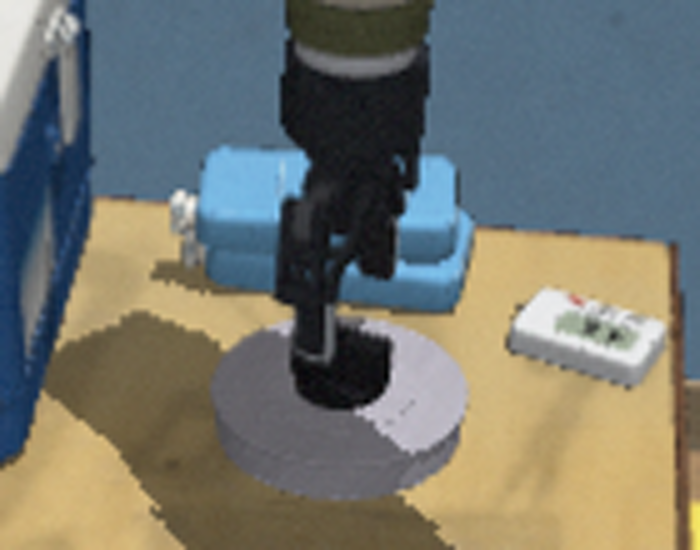

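Run:
```python
from h import *
from scipy.optimize import least_squares
np.set_printoptions(precision=1,suppress=True)
c=cam("wrist"); s=cam("side"); o=robot.observe(); print(o["eef_pos"])
im=c["pixels"]; crop(c,150,105,265,245,3,"w4c")
p=[(160,225),(403,226),(282,114),(283,340)]
w=np.array([onz(c,q,28) for q in p]); print(w)
r=least_squares(lambda v:np.hypot(w[:,0]-v[0],w[:,1]-v[1])-v[2],[466,-333,75]); print("circle",r.x,r.fun)
print("predicted with TCP centre", proj(c,np.array([[o["eef_pos"][0]+75*np.cos(a),o["eef_pos"][1]+75*np.sin(a),28] for a in np.radians([163.5,73.5,-16.5,-106.5])])))
for R in [9]:
  M=Ro.from_euler('z',-16.5,degrees=True).as_matrix()
  q=np.array([[sx*29,sy*9,65] for sx,sy in [(-1,-1),(-1,1),(1,1),(1,-1)]])@M.T+[o["eef_pos"][0],o["eef_pos"][1],0]
  print(proj(c,q))
```

```text
[ 465.  -334.    71.3]
[[ 431.6 -398.9   28. ]
 [ 473.8 -260.6   28. ]
 [ 391.7 -311.4   28. ]
 [ 532.5 -352.8   28. ]]
circle [ 462.  -332.6   73.2] [-0.2 -0.2  0.3  0.2]
predicted with TCP centre [[280.3 117.2]
 [404.2 244.9]
 [281.4 345.8]
 [157.4 245.8]]
[[261.2 222.8]
 [299.6 222.7]
 [298.  325.1]
 [263.9 325.2]]
```

View pics/w4c.png

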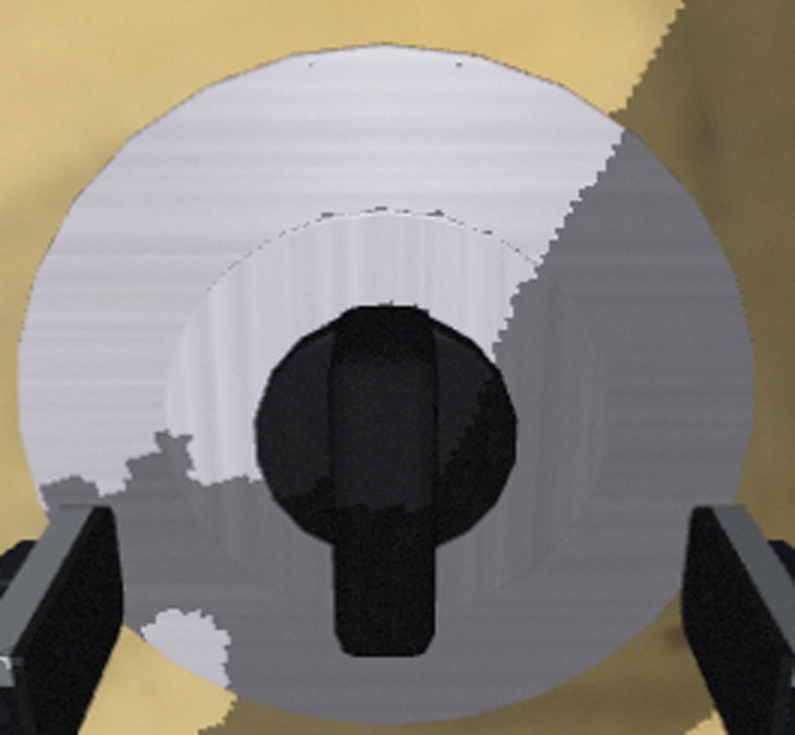

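>>> apply_moves:
  deltas:
    - [0, -0.03, 0.35, 0, 0, 0, 0]
    - [0, 0, 0.35, 0, 0, 0, 0.3]
    - [0, 0, 0, 0, 0, 0, 0.7]
    - [0, 0, 0, 0, 0, 0, 1]
    - [0, 0, 0, 0, 0, 0, 1]

```text
t: 5.18
eef_pos: [464.9, -336.1, 44.0]
eef_rot: [-180.0, 0.1, 163.5]
ft_force: [0.9, -0.3, -4.3]
finger_gap: 16.7
```

>>> apply_moves:
  deltas:
    - [0, 0, 0, 0, 0, 0, 1]
    - [0, 0, 0, 0, 0, 0, 1]
    - [0, 0, 0, 0, 0, 0, 1]
    - [0, 0, 0, 0, 0, 0, 1]
    - [0, 0, 0, 0, 0, 0, 1]

```text
t: 5.8
eef_pos: [464.8, -336.1, 43.8]
eef_rot: [-180.0, 0.1, 163.5]
ft_force: [0.3, 0.8, 5.9]
finger_gap: 16.9
```

Run:
```python
from h import *
st(); c=cam("wrist","w5"); s=cam("side"); crop(s,220,80,140,110,5,"s5")
```

```text
t 5.8 pos [ 464.8 -336.1   43.8] rot [-1.7998e+02  6.0000e-02  1.6352e+02] F [0.3 0.8 5.9] M [ 0.2  -0.02 -0.01] gap 16.9 q [-43.9  24.8 -15.   50.1   0.  -27.4]
```

View pics/w5.png

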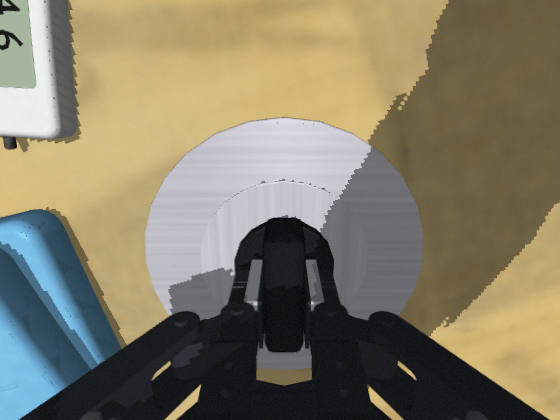

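View pics/s5.png

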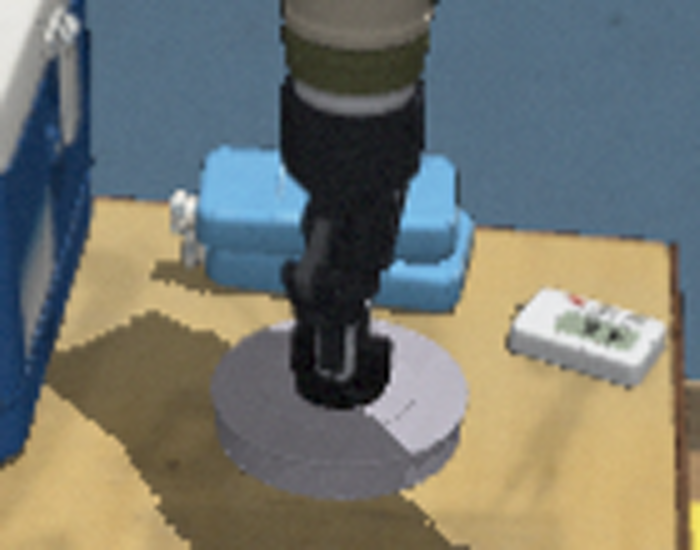

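Run:
```python
from h import *
c=cam("wrist"); np.savez("w5.npz",**{k:np.array(v) for k,v in c.items()}); print(robot.observe()["eef_pos"])
crop(c,140,110,290,270,3-.5+.0,"w5c") if 0 else None
im=c["pixels"][105:380,135:435,::-1]; cv2.imwrite("pics/w5c.png",cv2.resize(im,None,fx=2.5,fy=2.15,interpolation=cv2.INTER_CUBIC))
```

```text
[ 464.82631168 -336.06674099   43.83675881]
```

View pics/w5c.png

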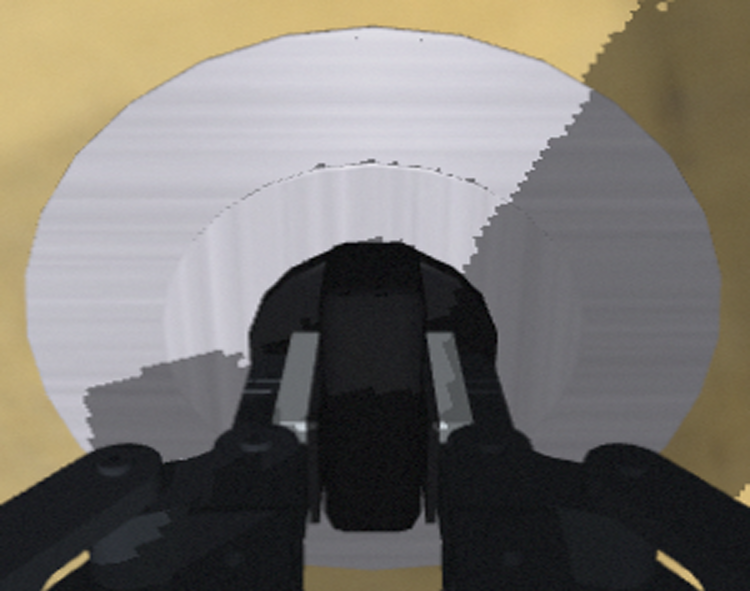

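Run:
```python
from h import *
from scipy.optimize import least_squares
np.set_printoptions(precision=1,suppress=True)
c=dict(np.load("w5.npz"))
P=lambda x,y:((x+.5)/2.5-.5+135,(y+.5)/2.15-.5+105)
ob=np.array([P(*p) for p in [(26,300),(721,300),(373,26),(373,569),(75,155),(672,155),(183,61),(545,61)]])
w=np.array([onz(c,p,28) for p in ob])
r=least_squares(lambda v:np.hypot(w[:,0]-v[0],w[:,1]-v[1])-v[2],[466,-333,75]); print(r.x,r.fun)
tcp=np.array([464.8,-336.1]); d=r.x[:2]-tcp
ya=np.radians(163.5); print("offset tool x,y:",d@[np.cos(ya),np.sin(ya)], d@[np.sin(ya),-np.cos(ya)])
M=Ro.from_euler('z',-16.5,degrees=True).as_matrix()
q=np.array([[sx*29,sy*9,65] for sx,sy in [(-1,-1),(-1,1),(1,1),(1,-1)]])@M.T+[*tcp,0]
pr=proj(c,q); print("bar pred",np.c_[(pr[:,0]-135+.5)*2.5-.5,(pr[:,1]-105+.5)*2.15-.5])
```

```text
[ 464.9 -335.9   74.5] [-0.7 -0.2 -0.3  0.4 -0.2  0.1  1.2 -0.2]
offset tool x,y: -0.018282683283824888 0.2265163530337548
bar pred [[314.7 290.2]
 [427.6 290. ]
 [420.8 537.3]
 [323.  537.5]]
```

Run:
```python
from h import *
import json
q=getcmd(); print(q)
# account for extra manual moves
R=Ro.from_euler('xyz',[180,0,163.51],degrees=True).as_matrix()
p=np.array([464.8,-334.7,71.1+0])+R@[0,-1.2,28]
json.dump([*map(float,p),163.51],open("cmd.json","w")); print(p)
plan(465,-330,150,163.5,1)
plan(541.6,70,145,144.25,1,cap=0.9)
```

```text
[464.79315296110116, -334.7035593587418, 42.12300000000006, 163.51019741662802]
[ 464.45938241 -335.85064315   43.1       ]
[[0.01, 0.05, -0.89, 0, 0, 0.0, 1], [0.01, 0.05, -0.89, 0, 0, 0.0, 1], [0.01, 0.04, -0.89, 0, 0, 0.0, 1], [0, 0, 0, 0, 0, 0, 1], [0, 0, 0, 0, 0, 0, 1]]
end [ 464.9 -330.1  149.9] 163.51
[[0.07, 0.68, 0.01, 0, 0, 0.22, 1], [0.08, 0.67, 0.01, 0, 0, 0.22, 1], [0.1, 0.67, 0.01, 0, 0, 0.22, 1], [0.11, 0.67, 0.01, 0, 0, 0.23, 1], [0.13, 0.67, 0.01, 0, 0, 0.22, 1]]
[[0.14, 0.66, 0.01, 0, 0, 0.23, 1], [0.16, 0.66, 0.01, 0, 0, 0.22, 1], [0.17, 0.66, 0.01, 0, 0, 0.23, 1], [0.18, 0.65, 0.01, 0, 0, 0.22, 1], [0.2, 0.65, 0.01, 0, 0, 0.23, 1]]
[[0.21, 0.64, 0.0, 0, 0, 0.22, 1], [0.23, 0.64, 0.01, 0, 0, 0.23, 1], [0.24, 0.64, 0.0, 0, 0, 0.22, 1], [0.26, 0.63, 0.01, 0, 0, 0.23, 1], [0.28, 0.62, 0.0, 0, 0, 0.22, 1]]
end [541.4  70.  145.1] 144.26
```

>>> apply_moves:
  deltas:
    - [0, 0, -0.2, 0, 0, 0, 1]
    - [0.01, 0.05, -0.6, 0, 0, 0, 1]
    - [0.01, 0.05, -0.87, 0, 0, 0, 1]
    - [0.01, 0.04, -0.8, 0, 0, 0, 1]
    - [0, 0, -0.2, 0, 0, 0, 1]

```text
t: 6.58
eef_pos: [465.5, -330.7, 151.7]
eef_rot: [-179.9, 0.1, 163.5]
ft_force: [0.3, -0.0, -3.7]
finger_gap: 16.7
```

>>> apply_moves:
  deltas:
    - [0.07, 0.68, 0.01, 0, 0, 0.22, 1]
    - [0.08, 0.67, 0.01, 0, 0, 0.22, 1]
    - [0.1, 0.67, 0.01, 0, 0, 0.22, 1]
    - [0.11, 0.67, 0.01, 0, 0, 0.23, 1]
    - [0.13, 0.67, 0.01, 0, 0, 0.22, 1]

```text
t: 7.2
eef_pos: [489.2, -195.3, 146.3]
eef_rot: [180.0, -0.2, 157.1]
ft_force: [-0.2, 0.3, -4.1]
finger_gap: 16.6
```

>>> apply_moves:
  deltas:
    - [0.14, 0.66, 0.01, 0, 0, 0.23, 1]
    - [0.16, 0.66, 0.01, 0, 0, 0.22, 1]
    - [0.17, 0.66, 0.01, 0, 0, 0.23, 1]
    - [0.18, 0.65, 0.01, 0, 0, 0.22, 1]
    - [0.2, 0.65, 0.01, 0, 0, 0.23, 1]

```text
t: 7.82
eef_pos: [514.9, -62.5, 144.3]
eef_rot: [-180.0, -0.2, 150.6]
ft_force: [-0.2, -0.0, -4.3]
finger_gap: 16.7
```

>>> apply_moves:
  deltas:
    - [0.21, 0.64, 0.0, 0, 0, 0.22, 1]
    - [0.23, 0.64, 0.01, 0, 0, 0.23, 1]
    - [0.24, 0.64, 0.0, 0, 0, 0.22, 1]
    - [0.26, 0.63, 0.01, 0, 0, 0.23, 1]
    - [0.28, 0.62, 0.0, 0, 0, 0.22, 1]

```text
t: 8.45
eef_pos: [540.4, 70.8, 143.4]
eef_rot: [-179.9, -0.1, 144.2]
ft_force: [-0.5, -0.7, -4.8]
finger_gap: 16.7
```

Run:
```python
from h import *
st(); c=cam("wrist","w6"); s=cam("side","s6"); crop(s,160,130,200,190,4-.8 if 0 else 3,"s6c"); t=cam("top"); crop(t,130,100,200,170,4-.5 if 0 else 3,"t6")
```

```text
t 8.45 pos [540.4  70.8 143.4] rot [-1.7989e+02 -1.4000e-01  1.4421e+02] F [-0.5 -0.7 -4.8] M [ 0.   -0.06  0.04] gap 16.7 q [ -1.   17.2 -11.   62.   -0.   34.8]
```

View pics/w6.png

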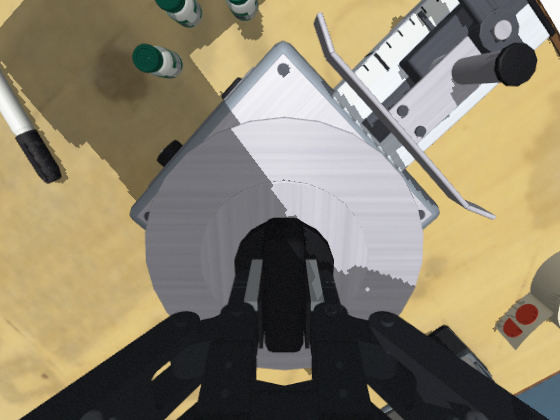

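View pics/s6c.png

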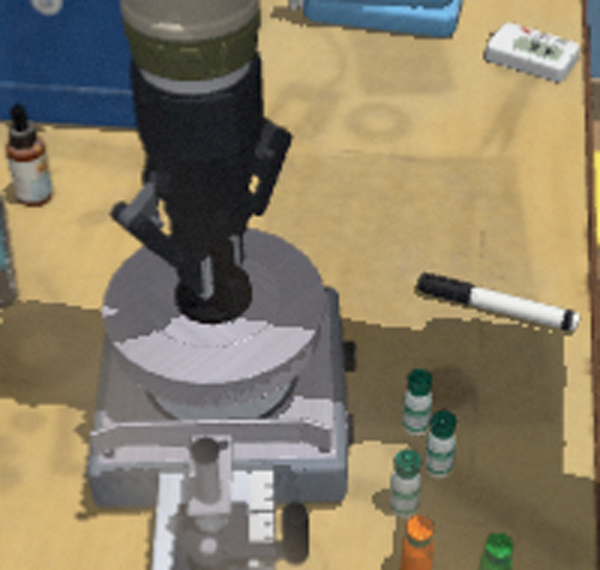

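View pics/t6.png

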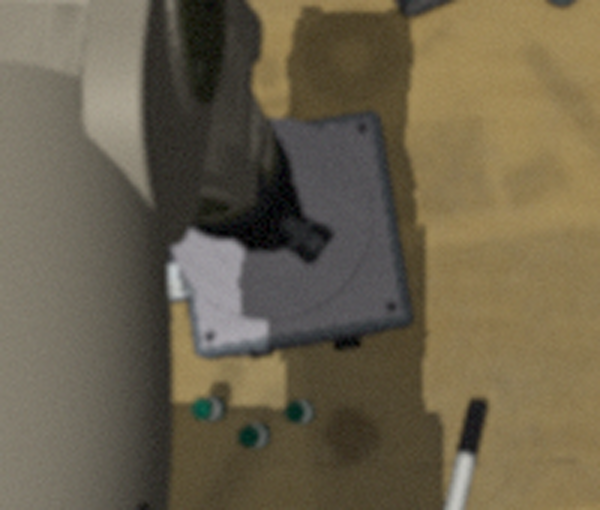

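Run:
```python
from h import *
np.set_printoptions(precision=1,suppress=True)
c=cam("wrist"); np.savez("w6.npz",**{k:np.array(v) for k,v in c.items()})
M=Ro.from_euler('z',9.25,degrees=True).as_matrix(); A=np.array([541.6,70,0])
q=np.array([[-88,-88,50],[-88,88,50],[88,-88,50],[0,142,140],[-52,176,120],[-30,122,50]])@M.T+A
print(proj(c,q))
crop(c,245,20,100,60,6,"w6a"); crop(c,380,0,170,120,4,"w6b")
t=cam("top")
print(proj(t,np.array([[-88,-88,50],[-88,88,50],[88,-88,50],[88,88,50]])@M.T+A))
crop(t,180,120,100,110,5,"t6b")
```

```text
[[120.9 214.3]
 [283.5  32.8]
 [283.5 346.9]
 [522.2  61.8]
 [486.  -81.9]
 [381.8  61.5]]
[[267.  208. ]
 [193.5 219.7]
 [255.6 135.8]
 [183.4 147.4]]
```

View pics/w6a.png

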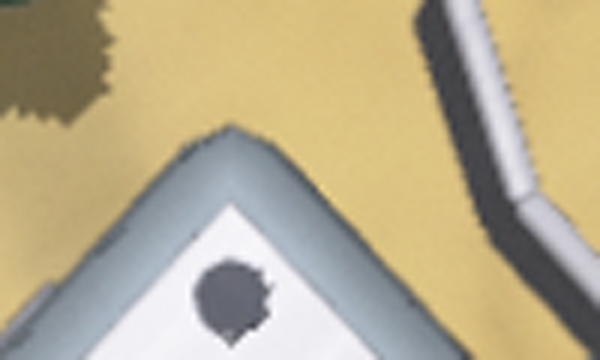

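View pics/w6b.png

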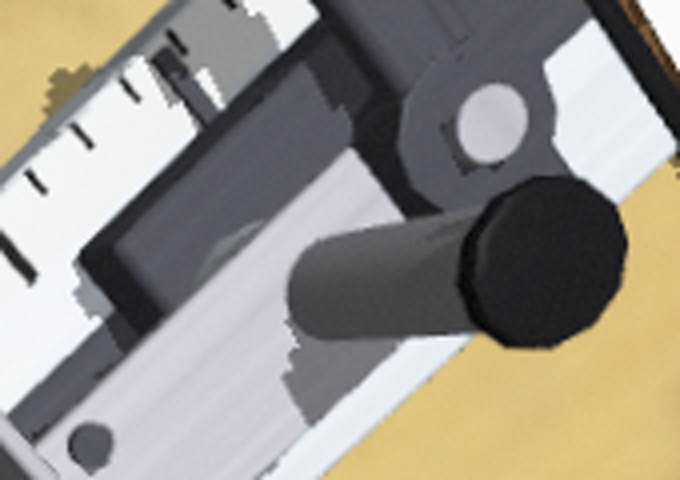

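Run:
```python
from h import *
for _ in range(4): robot.camera("top"); st()
plan(541.8,68.6,123,144.25,1)
```

```text
t 8.75 pos [540.7  69.5 144.3] rot [-1.7993e+02 -8.0000e-02  1.4424e+02] F [-0.  -0.6 -4.6] M [-0.   -0.02 -0.02] gap 16.5 q [ -1.1  17.1 -11.   62.   -0.   34.7]
t 8.8 pos [540.9  69.3 144.6] rot [-1.7995e+02 -5.0000e-02  1.4421e+02] F [-0.2 -0.  -4.2] M [ 0.03  0.01 -0.03] gap 16.9 q [ -1.1  17.1 -10.9  62.   -0.   34.7]
t 8.85 pos [541.1  69.3 144.8] rot [-1.7996e+02 -4.0000e-02  1.4420e+02] F [-0.1  0.2 -4.3] M [ 0.07 -0.05  0.01] gap 16.5 q [ -1.1  17.1 -10.9  62.   -0.   34.7]
t 8.9 pos [541.2  69.3 145. ] rot [-1.7998e+02 -2.0000e-02  1.4420e+02] F [ 0.1 -0.3 -4. ] M [0.   0.05 0.01] gap 16.9 q [ -1.1  17.1 -10.9  62.   -0.   34.7]
[[-0.03, -0.02, 0.55, 0, 0, 0.0, 1], [0, 0, 0, 0, 0, 0, 1], [0, 0, 0, 0, 0, 0, 1], [0, 0, 0, 0, 0, 0, 1], [0, 0, 0, 0, 0, 0, 1]]
end [542.   68.7 123.1] 144.26
```

>>> apply_moves:
  deltas:
    - [0, -0.01, 0.3, 0, 0, 0, 1]
    - [0, 0, 0.25, 0, 0, 0, 1]
    - [0, 0, 0, 0, 0, 0, 1]
    - [0, 0, 0, 0, 0, 0, 1]
    - [0, 0, 0, 0, 0, 0, 1]

```text
t: 9.52
eef_pos: [541.5, 69.8, 123.6]
eef_rot: [180.0, 0.0, 144.3]
ft_force: [-0.2, -0.3, -4.0]
finger_gap: 17.1
```

Run:
```python
from h import *
st(); s=cam("side"); crop(s,180,190,110,95,7,"s7"); c=cam("wrist","w7")
```

```text
t 9.53 pos [541.5  69.8 123.6] rot [1.7997e+02 3.0000e-02 1.4427e+02] F [-0.2 -0.3 -4. ] M [ 0.02  0.04 -0.  ] gap 17.1 q [ -1.1  17.9 -12.9  59.1   0.   34.6]
```

View pics/s7.png

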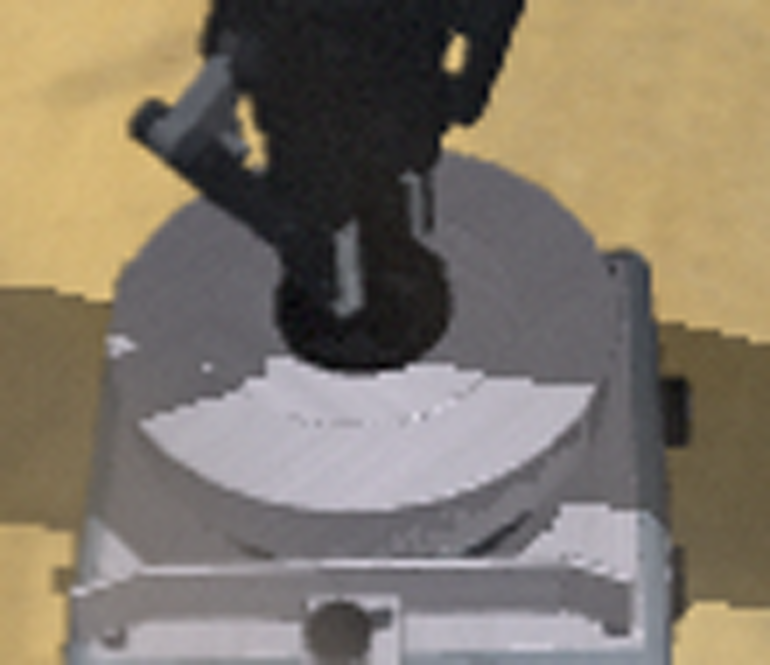

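>>> apply_moves:
  deltas:
    - [0, -0.01, 0.05, 0, 0, 0, 1]
    - [0, 0, 0.05, 0, 0, 0, 1]
    - [0, 0, 0.05, 0, 0, 0, 1]
    - [0, 0, 0.05, 0, 0, 0, 1]
    - [0, 0, 0.05, 0, 0, 0, 1]

```text
t: 10.25
eef_pos: [540.9, 69.4, 113.1]
eef_rot: [180.0, -0.0, 144.3]
ft_force: [0.5, -0.0, -4.0]
finger_gap: 16.7
```

Run:
```python
from h import *
st()
```

```text
t 10.25 pos [540.9  69.4 113.1] rot [ 1.8000e+02 -1.0000e-02  1.4426e+02] F [ 0.5 -0.  -4. ] M [-0.04  0.03  0.  ] gap 16.7 q [ -1.1  18.4 -13.9  57.8   0.   34.6]
```

>>> apply_moves:
  deltas:
    - [0, 0, 0.04, 0, 0, 0, 1]
    - [0, 0, 0.04, 0, 0, 0, 1]
    - [0, 0, 0.04, 0, 0, 0, 1]
    - [0, 0, 0.04, 0, 0, 0, 1]
    - [0, 0, 0.02, 0, 0, 0, 1]

```text
t: 10.88
eef_pos: [541.0, 69.5, 106.0]
eef_rot: [180.0, -0.0, 144.3]
ft_force: [0.6, 0.5, -3.5]
finger_gap: 16.6
```

Run:
```python
from h import *
st()
```

```text
t 10.88 pos [541.   69.5 106. ] rot [179.99  -0.   144.26] F [ 0.6  0.5 -3.5] M [ 0.12 -0.03  0.02] gap 16.6 q [ -1.1  18.7 -14.5  56.8   0.   34.6]
```

>>> apply_moves:
  deltas:
    - [0, 0, 0.03, 0, 0, 0, 1]
    - [0, 0, 0.03, 0, 0, 0, 1]
    - [0, 0, 0.03, 0, 0, 0, 1]
    - [0, 0, 0.0, 0, 0, 0, 1]
    - [0, 0, 0.0, 0, 0, 0, 1]

```text
t: 11.5
eef_pos: [541.0, 69.4, 102.4]
eef_rot: [180.0, -0.0, 144.3]
ft_force: [1.1, 0.9, -3.8]
finger_gap: 16.8
```

Run:
```python
from h import *
st()
```

```text
t 11.5 pos [541.   69.4 102.4] rot [179.99  -0.   144.26] F [ 1.1  0.9 -3.8] M [ 0.17 -0.2  -0.01] gap 16.8 q [ -1.1  18.9 -14.8  56.3   0.   34.6]
```

>>> apply_moves:
  deltas:
    - [0, 0, 0.03, 0, 0, 0, 1]
    - [0, 0, 0.03, 0, 0, 0, 1]
    - [0, 0, 0.03, 0, 0, 0, 1]
    - [0, 0, 0.03, 0, 0, 0, 1]
    - [0, 0, 0.0, 0, 0, 0, 1]

```text
t: 12.12
eef_pos: [541.0, 69.4, 97.6]
eef_rot: [180.0, -0.0, 144.3]
ft_force: [1.3, 0.7, -5.2]
finger_gap: 16.9
```

Run:
```python
from h import *
st()
s=cam("side"); crop(s,180,190,110,95,7,"s8")
```

```text
t 12.12 pos [541.   69.4  97.6] rot [ 1.7999e+02 -1.0000e-02  1.4426e+02] F [ 1.3  0.7 -5.2] M [ 0.22 -0.22  0.  ] gap 16.9 q [ -1.1  19.1 -15.2  55.7   0.   34.6]
```

View pics/s8.png

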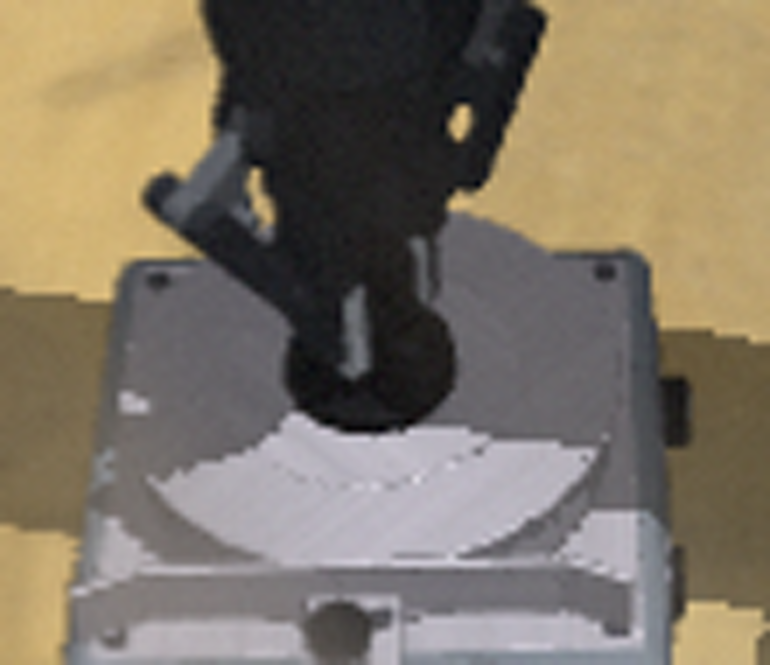

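>>> apply_moves:
  deltas:
    - [0, 0, 0.02, 0, 0, 0, 1]
    - [0, 0, 0.02, 0, 0, 0, 1]
    - [0, 0, 0.0, 0, 0, 0, 1]
    - [0, 0, 0, 0, 0, 0, 1]
    - [0, 0, 0.0, 0, 0, 0, 1]

```text
t: 12.8
eef_pos: [541.0, 69.4, 96.1]
eef_rot: [180.0, 0.0, 144.3]
ft_force: [0.5, 0.4, -4.1]
finger_gap: 16.6
```

Run:
```python
from h import *
st()
```

```text
t 12.8 pos [541.   69.4  96.1] rot [179.99   0.   144.26] F [ 0.5  0.4 -4.1] M [ 0.23 -0.29 -0.02] gap 16.6 q [ -1.1  19.2 -15.3  55.5   0.   34.6]
```

Not touching yet, about 0.3 mm above home; I release it gently and look.

>>> apply_moves:
  deltas:
    - [0, 0, 0.01, 0, 0, 0, 1]
    - [0, 0, 0, 0, 0, 0, 1]
    - [0, 0, 0.0, 0, 0, 0, 0.6]
    - [0, 0, 0, 0, 0, 0, 0.3]
    - [0, 0, 0.0, 0, 0, 0, 0]

```text
t: 13.42
eef_pos: [541.1, 69.3, 95.9]
eef_rot: [180.0, 0.0, 144.3]
ft_force: [-0.6, 0.5, 0.1]
finger_gap: 69.4
```

>>> apply_moves:
  deltas:
    - [0, 0, 0, 0, 0, 0, 0]
    - [0, 0, -0.2, 0, 0, 0, 0]
    - [0, 0, -0.8, 0, 0, 0, 0]
    - [0, 0, -1, 0, 0, 0, 0]
    - [0, 0, -1, 0, 0, 0, 0]

```text
t: 14.05
eef_pos: [540.8, 69.4, 217.4]
eef_rot: [180.0, 0.0, 144.3]
ft_force: [1.1, 0.3, 1.0]
finger_gap: 85.2
```

Run:
```python
from h import *
st()
s=cam("side"); crop(s,180,190,130,140,4-0,"s9"); c=cam("wrist","w9"); np.savez("w9.npz",**{k:np.array(v) for k,v in c.items()})
```

```text
t 14.05 pos [540.8  69.4 217.4] rot [1.7999e+02 1.0000e-02 1.4426e+02] F [1.1 0.3 1. ] M [ 0.03 -0.05 -0.01] gap 85.2 q [-1.1 14.9 -3.5 71.6  0.  34.6]
```

View pics/s9.png

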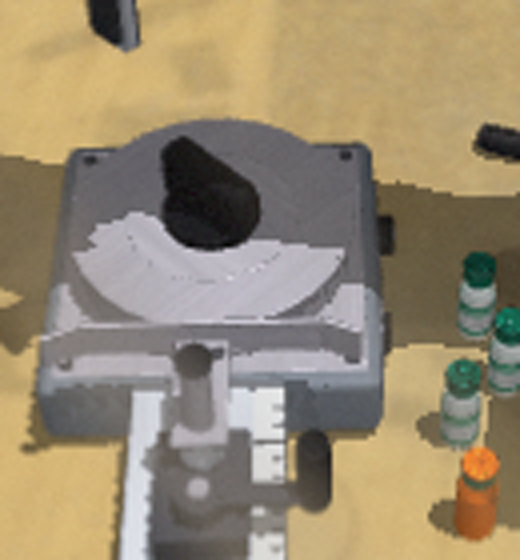

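View pics/w9.png

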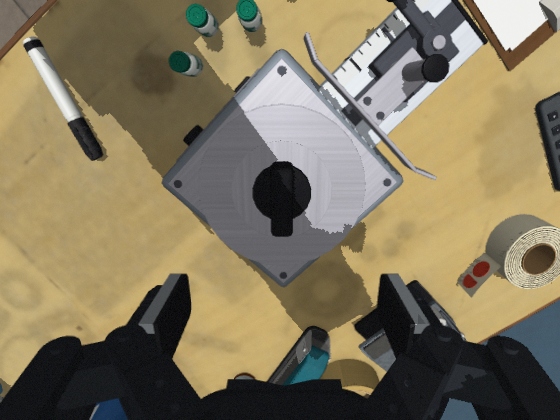

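Run:
```python
from h import *
s=cam("side"); th=np.linspace(0,2*np.pi,400)
k=6; im=cv2.resize(s["pixels"][205:285,185:285,::-1],None,fx=k,fy=k,interpolation=cv2.INTER_CUBIC)
for h,col in [(80,(0,0,255)),(90,(0,255,0))]:
    q=proj(s,np.c_[541+75*np.cos(th),69.6+75*np.sin(th),0*th+h])
    for u,v in q: cv2.circle(im,(int((u-185+.5)*k),int((v-205+.5)*k)),1,col,-1)
cv2.imwrite("pics/s10.png",im)
# corner deck for reference cam bias
M=Ro.from_euler('z',9.25,degrees=True).as_matrix(); 
print(proj(s,np.array([[-88,-88,50],[88,-88,50],[-88,88,50],[88,88,50]])@M.T+[541,69.6,0]))
c=dict(np.load("w9.npz")); crop(c,330,0,140,150,5,"w9g")
```

```text
[[273.20103132 223.80954575]
 [196.91233719 224.84967032]
 [276.07437513 285.14388145]
 [187.89185204 286.71018997]]
```

View pics/s10.png

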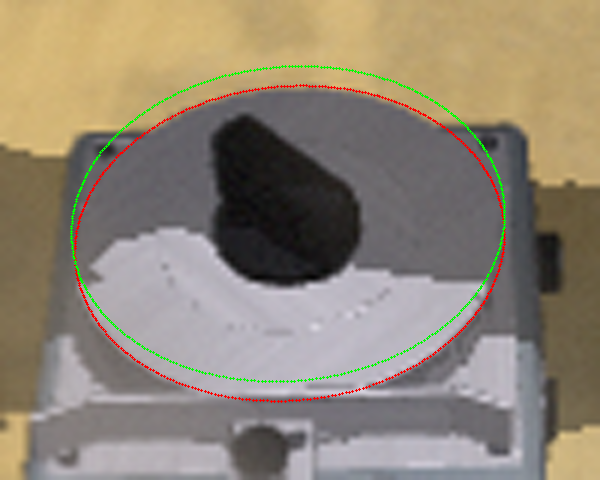

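View pics/w9g.png

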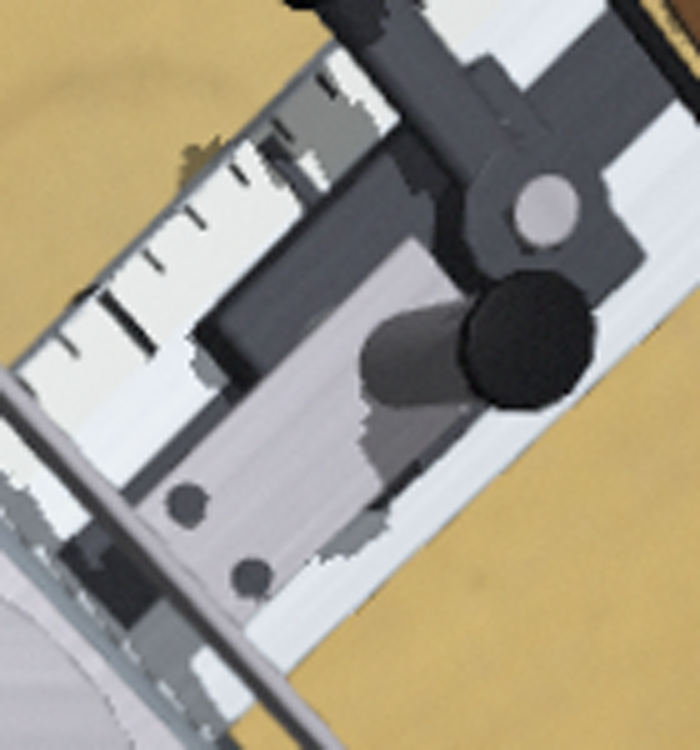

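Run:
```python
from h import *
np.set_printoptions(precision=1,suppress=True)
c=dict(np.load("w9.npz")); t=cam("top")
for z in (0,100,200): print("box",onz(t,(125,85),z),onz(t,(105,160),z),onz(t,(30,215),z))
P=lambda x,y:((x+.5)/5-.5+330,(y+.5)/5-.5)
print("post",onz(c,P(527,340),140),"mark",onz(c,P(128,322),50),"ticks",[onz(c,P(*p),50) for p in [(153,262),(197,217),(240,174),(283,130),(327,86)]],"ptr",onz(c,P(272,150),52),"bolt",onz(c,P(545,210),88))
M=Ro.from_euler('z',9.1,degrees=True).as_matrix();A=[541,69.4,0]
for g in (0,3,4,5): print(g,(np.array([[0,142-g,140],[0,176-g,88],[-52,176-g,120],[-30,122,50],[-30,162-g,50]])@M.T+A))
```

```text
box [792.3 342.8   0. ] [593.9 386.    0. ] [452.1 581.6   0. ]
box [752.  300.8 100. ] [574.5 339.5 100. ] [447.6 514.5 100. ]
box [711.7 258.9 200. ] [555.1 293.  200. ] [443.  447.5 200. ]
post [518.4 207.5 140. ] mark [492.3 185.6  50. ] ticks [array([486.5, 194.5,  50. ]), array([484.7, 204.8,  50. ]), array([483.1, 214.6,  50. ]), array([481.4, 224.4,  50. ]), array([479.8, 234.3,  50. ])] ptr [483.  220.5  52. ] bolt [513.5 239.6  88. ]
0 [[518.5 209.6 140. ]
 [513.2 243.2  88. ]
 [461.8 235.  120. ]
 [492.1 185.1  50. ]
 [485.8 224.6  50. ]]
3 [[519.  206.7 140. ]
 [513.6 240.2  88. ]
 [462.3 232.  120. ]
 [492.1 185.1  50. ]
 [486.2 221.7  50. ]]
4 [[519.2 205.7 140. ]
 [513.8 239.2  88. ]
 [462.5 231.  120. ]
 [492.1 185.1  50. ]
 [486.4 220.7  50. ]]
5 [[519.3 204.7 140. ]
 [514.  238.2  88. ]
 [462.6 230.  120. ]
 [492.1 185.1  50. ]
 [486.5 219.7  50. ]]
```

Run:
```python
from h import *
json.dump([540.9,69.4,217.4,144.26],open("cmd.json","w"))
plan(462.3,232,175,160.5,0.4)
```

```text
[[0.79, 0.43, 0.21, 0, 0, -0.57, 0.4], [0.77, 0.48, 0.21, 0, 0, -0.57, 0.4], [0.74, 0.52, 0.21, 0, 0, -0.56, 0.4], [0.71, 0.56, 0.21, 0, 0, -0.57, 0.4], [0.68, 0.59, 0.22, 0, 0, -0.56, 0.4]]
end [462.3 232.  175. ] 160.47
```

>>> apply_moves:
  deltas:
    - [0.79, 0.43, 0.21, 0, 0, -0.57, 0.4]
    - [0.77, 0.48, 0.21, 0, 0, -0.57, 0.4]
    - [0.74, 0.52, 0.21, 0, 0, -0.56, 0.4]
    - [0.71, 0.56, 0.21, 0, 0, -0.57, 0.4]
    - [0.68, 0.59, 0.22, 0, 0, -0.56, 0.4]

```text
t: 14.88
eef_pos: [460.8, 232.7, 171.7]
eef_rot: [-179.9, -0.1, 160.6]
ft_force: [0.8, 0.0, -0.0]
finger_gap: 51.3
```

Run:
```python
from h import *
st(); c=cam("wrist","w10"); np.savez("w10.npz",**{k:np.array(v) for k,v in c.items()})
M=Ro.from_euler('z',9.1,degrees=True).as_matrix();A=[541,69.4,0]
for g in (2,3,4): print(g,proj(c,np.array([[0,142-g,140],[-52,176-g,120],[-30,122,50],[-30,162-g,50]])@M.T+A).round(1).tolist())
```

```text
t 14.88 pos [460.8 232.7 171.7] rot [-1.7992e+02 -1.1000e-01  1.6057e+02] F [ 0.8  0.  -0. ] M [ 0.01 -0.07  0.02] gap 51.3 q [ 17.9  13.1 -12.4  64.7   0.   37.3]
2 [[277.0, 336.8], [284.6, 236.0], [244.4, 250.4], [282.3, 231.3]]
3 [[275.6, 337.4], [283.2, 236.7], [244.4, 250.4], [281.3, 231.8]]
4 [[274.3, 338.0], [281.9, 237.4], [244.4, 250.4], [280.3, 232.3]]
```

View pics/w10.png

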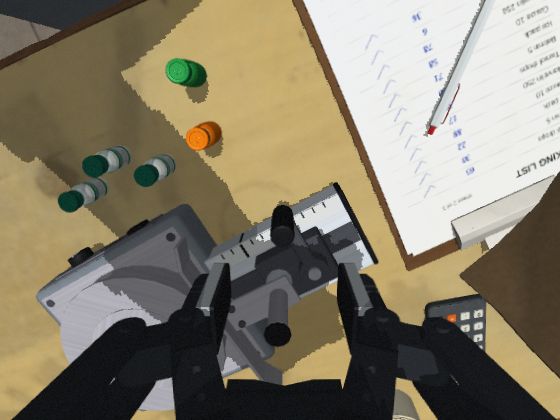

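Run:
```python
from h import *
np.set_printoptions(precision=1,suppress=True)
c=dict(np.load("w10.npz")); t=cam("top","t10"); s=cam("side","s10f")
for u in [(28,215),(105,160),(90,118)]: print(u,tri(c,(460,275),t,u))
print(tri(t,(105,160),s,(107,287)),tri(t,(28,215),s,(107,287)))
```

```text
(28, 215) (array([419.3, 312.1, 316.8]), np.float64(106.31142833081844))
(105, 160) (array([584.7, 363.6,  46.8]), np.float64(1.1477371572127666))
(90, 118) (array([ 729.1,  458.4, -118.5]), np.float64(63.18169962825274))
(array([607.6, 308. , 225.4]), np.float64(119.70196066930012)) (array([509.9, 389.4, 357.6]), np.float64(163.3805642844365))
```

View pics/t10.png

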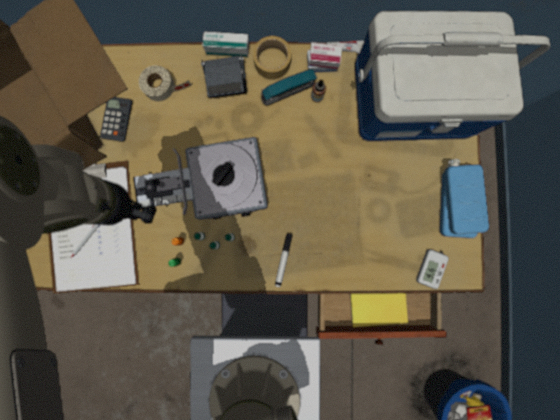

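View pics/s10f.png

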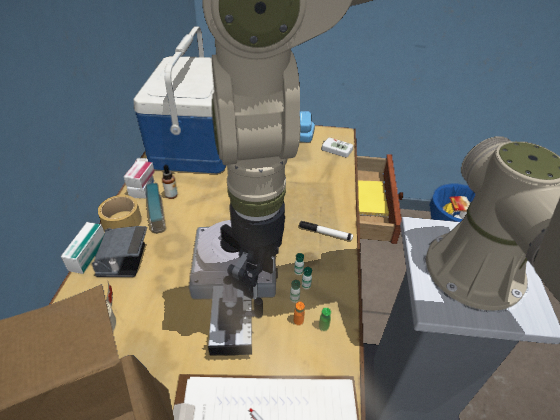

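>>> apply_moves:
  deltas:
    - [0, 0, 0.7, 0, 0, 0, 0.4]
    - [0, 0, 0.7, 0, 0, 0, 0.4]
    - [0, 0, 0.67, 0, 0, 0, 0.4]
    - [0, 0, 0, 0, 0, 0, 0.7]
    - [0, 0, 0, 0, 0, 0, 1]

```text
t: 15.65
eef_pos: [462.8, 231.5, 91.1]
eef_rot: [-180.0, 0.0, 160.4]
ft_force: [-5.6, -3.2, 1.0]
finger_gap: 15.4
```

>>> apply_moves:
  deltas:
    - [0, 0, 0, 0, 0, 0, 1]
    - [0, 0, 0, 0, 0, 0, 1]
    - [0, 0, 0, 0, 0, 0, 1]
    - [0, 0, 0, 0, 0, 0, 1]
    - [0, 0, 0, 0, 0, 0, 1]

```text
t: 16.27
eef_pos: [462.6, 231.9, 91.1]
eef_rot: [180.0, 0.1, 160.5]
ft_force: [-1.2, -3.1, 5.2]
finger_gap: 14.3
```

Run:
```python
from h import *
st(); c=cam("wrist","w11")
p=np.array([513.6,240.2]); a0=189.1; yaw=160.5
R=Ro.from_euler('xyz',[180,0,yaw],degrees=True).as_matrix()
k=lambda a:p+52*np.array([np.cos(np.radians(a)),np.sin(np.radians(a))])
N=10
for i in range(N):
    d=k(a0-57.3*(i+1)/N)-k(a0-57.3*i/N); print((R.T@[d[0],d[1],0]/40).round(2).tolist()[:2])
print(k(a0-57.3))
```

```text
t 16.27 pos [462.6 231.9  91.1] rot [1.7999e+02 5.0000e-02 1.6046e+02] F [-1.2 -3.1  5.2] M [-0.85  0.26 -0.08] gap 14.3 q [ 17.7  16.6 -19.8  53.5  -0.   37.3]
[0.06, 0.12]
[0.04, 0.12]
[0.03, 0.13]
[0.02, 0.13]
[0.01, 0.13]
[-0.01, 0.13]
[-0.02, 0.13]
[-0.03, 0.13]
[-0.04, 0.12]
[-0.06, 0.12]
[478.94031155 278.96475198]
```

View pics/w11.png

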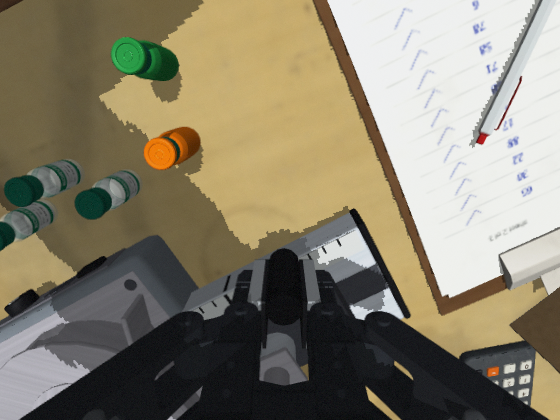

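>>> apply_moves:
  deltas:
    - [0.06, 0.12, 0, 0, 0, 0, 1]
    - [0.04, 0.12, 0, 0, 0, 0, 1]
    - [0.03, 0.13, 0, 0, 0, 0, 1]
    - [0.02, 0.13, 0, 0, 0, 0, 1]
    - [0.01, 0.13, 0, 0, 0, 0, 1]

```text
t: 16.95
eef_pos: [460.5, 256.4, 90.6]
eef_rot: [-179.7, -0.3, 160.4]
ft_force: [-12.7, -11.8, 16.1]
finger_gap: 14.3
```

Run:
```python
from h import *
st()
```

```text
t 16.95 pos [460.5 256.4  90.6] rot [-179.68   -0.33  160.43] F [-12.7 -11.8  16.1] M [-2.68  2.66 -0.73] gap 14.3 q [ 20.4  18.  -17.9  54.6  -0.   40. ]
```

>>> apply_moves:
  deltas:
    - [-0.01, 0.13, -0.04, 0, 0, 0, 1]
    - [-0.02, 0.13, 0, 0, 0, 0, 1]
    - [-0.03, 0.13, 0, 0, 0, 0, 1]
    - [-0.04, 0.12, 0, 0, 0, 0, 1]
    - [-0.06, 0.12, 0, 0, 0, 0, 1]

```text
t: 17.58
eef_pos: [474.7, 278.8, 90.8]
eef_rot: [-179.7, -0.4, 160.5]
ft_force: [-13.7, -7.4, 8.4]
finger_gap: 14.6
```

Run:
```python
from h import *
st(); c=cam("wrist","w12"); s=cam("side"); crop(s,180,190,130,170,4-1+0,"s12");
```

```text
t 17.57 pos [474.7 278.8  90.8] rot [-179.75   -0.43  160.48] F [-13.7  -7.4   8.4] M [-1.58  2.67 -0.6 ] gap 14.6 q [ 22.   20.3 -14.4  55.7   0.1  41.5]
```

View pics/w12.png

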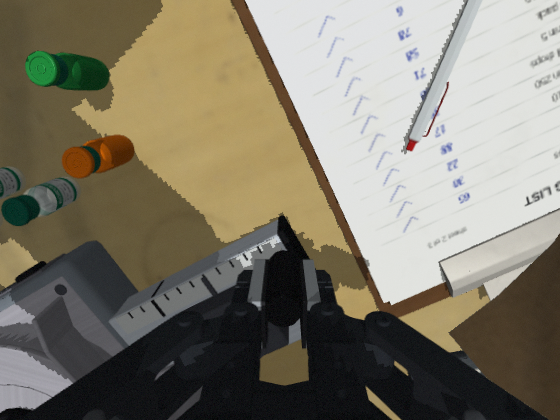

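View pics/s12.png

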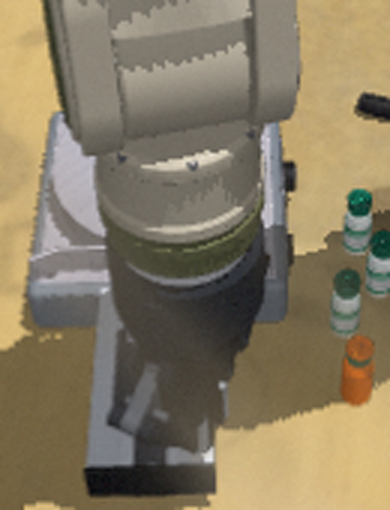

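>>> apply_moves:
  deltas:
    - [-0.1, -0.18, 0, 0, 0, 0, 1]
    - [-0.1, -0.18, 0, 0, 0, 0, 1]
    - [-0.1, -0.18, 0, 0, 0, 0, 1]
    - [-0.09, -0.17, 0, 0, 0, 0, 1]
    - [-0.09, -0.17, 0, 0, 0, 0, 1]

```text
t: 18.3
eef_pos: [480.0, 242.1, 91.1]
eef_rot: [179.9, -0.6, 160.6]
ft_force: [-13.0, 6.5, 6.7]
finger_gap: 14.1
```

```bash
cat >> h.py <<'E'
def lev():
    p=robot.observe()["eef_pos"][:2]-[541,69.4]; a=np.radians(9.1)
    x=p@[np.cos(a),np.sin(a)]; y=p@[-np.sin(a),np.cos(a)]
    th=np.arccos(np.clip(-x/52,-1,1)); print("knob_t",x.round(1),y.round(1),"th",th.round(2),"g",(176+52*np.sin(th)-y).round(1), "|neg th:",(176-52*np.sin(th)-y).round(1))
E
python3 - <<'E'
from h import *
st(); lev(); c=cam("wrist","w13")
E
```

```text
t 18.3 pos [480.  242.1  91.1] rot [179.92  -0.63 160.62] F [-13.    6.5   6.7] M [ 1.11  2.6  -0.31] gap 14.1 q [ 18.   19.  -16.4  55.1   0.5  37.3]
knob_t -32.9 180.2 th 0.89 g 36.1 |neg th: -44.5
```

View pics/w13.png

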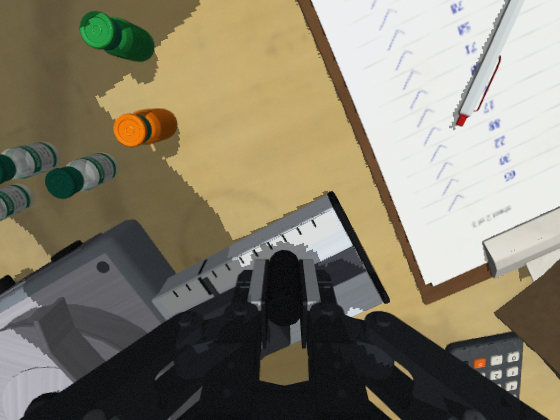

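>>> apply_moves:
  deltas:
    - [-0.02, -0.04, 0, 0, 0, 0, 1]
    - [-0.02, -0.04, 0, 0, 0, 0, 1]
    - [0, 0, 0, 0, 0, 0, 1]
    - [0, 0, 0, 0, 0, 0, 1]
    - [0, 0, 0, 0, 0, 0, 1]

```text
t: 18.98
eef_pos: [480.6, 238.4, 91.1]
eef_rot: [180.0, -0.6, 160.6]
ft_force: [-12.9, 5.2, 5.5]
finger_gap: 13.9
```

Run:
```python
from h import *
st(); lev(); c=cam("wrist","w14"); crop(c,130,190,160,130,5-0,"w14c"); s=cam("side"); crop(s,180,190,130,170,3,"s14")
```

```text
t 18.98 pos [480.6 238.4  91.1] rot [179.95  -0.6  160.6 ] F [-12.9   5.2   5.5] M [ 0.87  2.54 -0.38] gap 13.9 q [ 17.6  18.9 -16.5  55.    0.4  37. ]
knob_t -32.9 176.4 th 0.89 g 39.8 |neg th: -40.7
```

View pics/w14c.png

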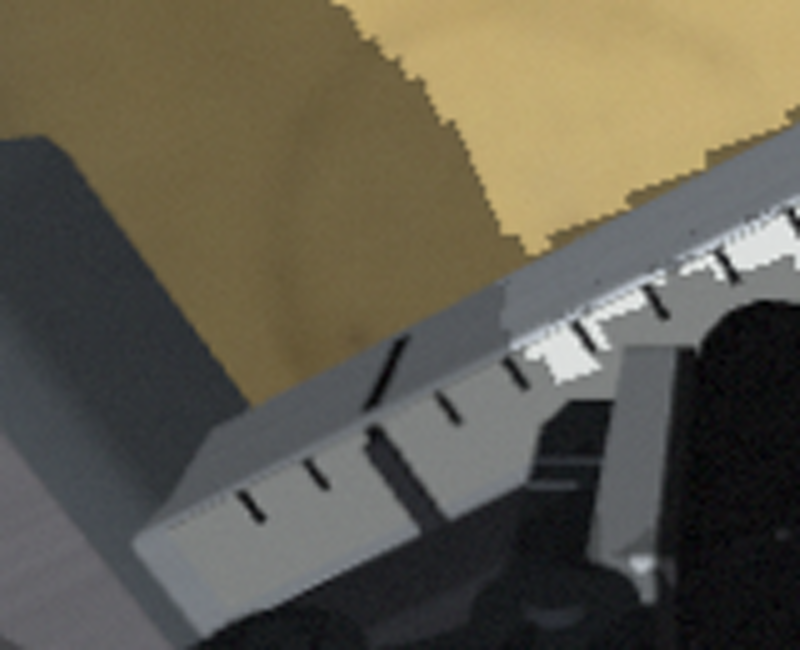

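View pics/s14.png

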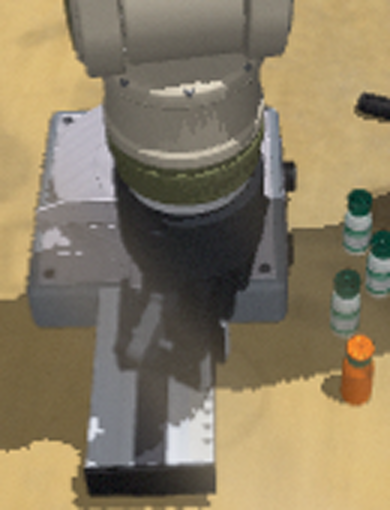

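Run:
```python
from h import *
a=np.radians(9.1); y=np.radians(160.5)
B=np.array([[np.cos(a),-np.sin(a)],[np.sin(a),np.cos(a)]])
T=np.array([[np.cos(y),np.sin(y)],[np.sin(y),-np.cos(y)]])
print("relax",(T@B@[-3.5,0]/40).round(3))
th=np.linspace(.89,0,13); k=np.c_[-52*np.cos(th),52*np.sin(th)]
print((np.diff(k,axis=0)@(T@B).T/40).round(2).tolist())
```

```text
relax [ 0.077 -0.042]
[[0.03, -0.09], [0.03, -0.09], [0.02, -0.09], [0.01, -0.1], [0.01, -0.1], [-0.0, -0.1], [-0.01, -0.1], [-0.02, -0.1], [-0.02, -0.09], [-0.03, -0.09], [-0.04, -0.09], [-0.04, -0.09]]
```

>>> apply_moves:
  deltas:
    - [0.08, -0.04, 0, 0, 0, 0, 1]
    - [0.03, -0.09, 0, 0, 0, 0, 1]
    - [0.03, -0.09, 0, 0, 0, 0, 1]
    - [0.02, -0.09, 0, 0, 0, 0, 1]
    - [0, 0, 0, 0, 0, 0, 1]

```text
t: 19.7
eef_pos: [477.4, 229.0, 91.5]
eef_rot: [179.7, 0.1, 160.6]
ft_force: [4.1, 4.9, -9.4]
finger_gap: 14.4
```

Run:
```python
from h import *
st(); lev()
c=cam("wrist"); crop(c,130,190,160,130,5-0,"w15c")
```

```text
t 19.7 pos [477.4 229.   91.5] rot [1.797e+02 5.000e-02 1.606e+02] F [ 4.1  4.9 -9.4] M [ 1.08 -0.98  0.4 ] gap 14.4 q [ 16.8  17.7 -18.2  53.9   0.2  36.2]
knob_t -37.5 167.7 th 0.76 g 44.3 |neg th: -27.7
```

View pics/w15c.png

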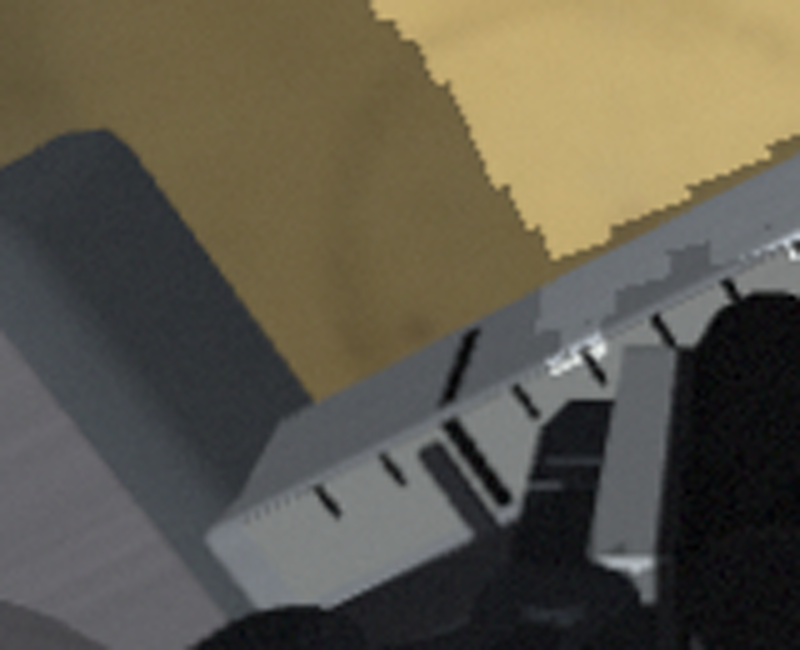

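>>> apply_moves:
  deltas:
    - [0.06, -0.05, 0, 0, 0, 0, 1]
    - [0.06, -0.05, 0, 0, 0, 0, 1]
    - [0.05, -0.05, 0, 0, 0, 0, 1]
    - [0, 0, 0, 0, 0, 0, 1]
    - [0, 0, 0, 0, 0, 0, 1]

```text
t: 20.38
eef_pos: [472.5, 223.6, 91.6]
eef_rot: [179.8, 0.5, 160.4]
ft_force: [14.5, -1.8, -15.5]
finger_gap: 14.3
```

Run:
```python
from h import *
st(); lev()
```

```text
t 20.38 pos [472.5 223.6  91.6] rot [179.83   0.45 160.44] F [ 14.5  -1.8 -15.5] M [-0.44 -2.56  0.17] gap 14.3 q [ 16.6  16.8 -19.4  53.3  -0.1  36.2]
knob_t -43.2 163.1 th 0.59 g 41.8 |neg th: -16.0
```

>>> apply_moves:
  deltas:
    - [0.05, -0.02, 0, 0, 0, 0, 1]
    - [0.05, -0.03, 0, 0, 0, 0, 1]
    - [0.01, -0.02, 0, 0, 0, 0, 1]
    - [0, 0, 0, 0, 0, 0, 1]
    - [0, 0, 0, 0, 0, 0, 1]

```text
t: 21.0
eef_pos: [470.1, 221.9, 91.6]
eef_rot: [179.8, 0.7, 160.4]
ft_force: [21.6, -3.6, -21.4]
finger_gap: 14.2
```

Run:
```python
from h import *
st(); lev()
c=cam("wrist"); crop(c,130,190,160,130,5-0,"w16c")
```

```text
t 21.0 pos [470.1 221.9  91.6] rot [179.8    0.71 160.37] F [ 21.6  -3.6 -21.4] M [-0.84 -3.84  0.16] gap 14.2 q [ 16.6  16.4 -20.1  52.9  -0.3  36.2]
knob_t -45.9 161.8 th 0.49 g 38.6 |neg th: -10.2
```

View pics/w16c.png

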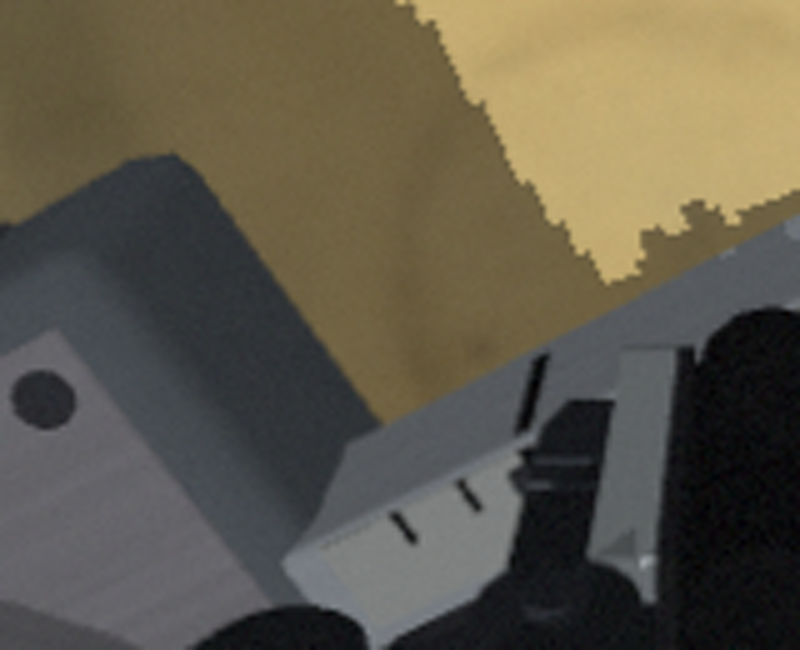

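>>> apply_moves:
  deltas:
    - [-0.03, -0.07, 0, 0, 0, 0, 1]
    - [-0.03, -0.07, 0, 0, 0, 0, 1]
    - [-0.03, -0.07, 0, 0, 0, 0, 1]
    - [-0.02, -0.07, 0, 0, 0, 0, 1]
    - [0, 0, 0, 0, 0, 0, 1]

```text
t: 21.68
eef_pos: [466.3, 212.2, 91.5]
eef_rot: [179.7, 0.2, 160.6]
ft_force: [10.1, 4.5, -13.7]
finger_gap: 14.0
```

Run:
```python
from h import *
st(); lev()
```

```text
t 21.68 pos [466.3 212.2  91.5] rot [179.66   0.23 160.55] F [ 10.1   4.5 -13.7] M [ 0.82 -1.72  0.36] gap 14.0 q [ 15.4  15.8 -20.8  53.    0.2  34.8]
knob_t -51.1 152.8 th 0.18 g 32.6 |neg th: 13.8
```

>>> apply_moves:
  deltas:
    - [-0.04, -0.09, 0, 0, 0, 0, 1]
    - [-0.05, -0.09, 0, 0, 0, 0, 1]
    - [-0.05, -0.09, 0, 0, 0, 0, 1]
    - [-0.05, -0.08, 0, 0, 0, 0, 1]
    - [0, 0, 0, 0, 0, 0, 1]

```text
t: 22.3
eef_pos: [465.5, 196.9, 91.4]
eef_rot: [179.7, -0.1, 160.6]
ft_force: [1.2, 7.0, -6.9]
finger_gap: 14.1
```

Run:
```python
from h import *
st(); lev()
```

```text
t 22.3 pos [465.5 196.9  91.4] rot [ 1.7971e+02 -1.1000e-01  1.6061e+02] F [ 1.2  7.  -6.9] M [ 1.35 -0.01  0.28] gap 14.1 q [ 13.6  15.3 -21.5  53.1   0.3  33. ]
knob_t -54.4 137.9 th 0.0 g 38.1 |neg th: 38.1
```

>>> apply_moves:
  deltas:
    - [-0.02, -0.03, 0, 0, 0, 0, 1]
    - [-0.02, -0.03, 0, 0, 0, 0, 1]
    - [-0.02, -0.03, 0, 0, 0, 0, 1]
    - [0, 0, 0, 0, 0, 0, 1]
    - [0, 0, 0, 0, 0, 0, 1]

```text
t: 22.92
eef_pos: [465.4, 194.8, 91.4]
eef_rot: [179.5, -0.3, 160.8]
ft_force: [-1.7, 13.8, -4.6]
finger_gap: 14.0
```

Run:
```python
from h import *
st(); lev()
c=cam("wrist","w17")
```

```text
t 22.93 pos [465.4 194.8  91.4] rot [179.52  -0.27 160.77] F [-1.7 13.8 -4.6] M [2.61 0.48 0.75] gap 14.0 q [ 13.3  15.3 -21.6  53.1   0.6  32.5]
knob_t -54.8 135.8 th 0.0 g 40.2 |neg th: 40.2
```

View pics/w17.png

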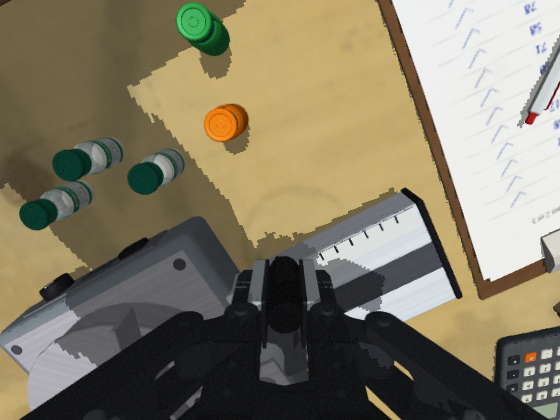

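>>> apply_moves:
  deltas:
    - [-0.02, -0.03, 0, 0, 0, 0, 1]
    - [-0.02, -0.03, 0, 0, 0, 0, 1]
    - [-0.02, -0.03, 0, 0, 0, 0, 1]
    - [0, 0, 0, 0, 0, 0, 1]
    - [0, 0, 0, 0, 0, 0, 1]

```text
t: 23.6
eef_pos: [465.0, 190.5, 91.4]
eef_rot: [179.6, -0.4, 160.8]
ft_force: [-4.8, 13.4, -0.1]
finger_gap: 14.5
```

Run:
```python
from h import *
st(); lev()
```

```text
t 23.6 pos [465.  190.5  91.4] rot [179.57  -0.4  160.78] F [-4.8 13.4 -0.1] M [2.6  1.21 0.72] gap 14.5 q [ 12.8  15.2 -21.7  53.2   0.6  32. ]
knob_t -55.9 131.6 th 0.0 g 44.4 |neg th: 44.4
```

>>> apply_moves:
  deltas:
    - [0, 0, 0, 0, 0, 0, 0.7]
    - [0, 0, 0, 0, 0, 0, 0.4]
    - [0, 0, -0.1, 0, 0, 0, 0.4]
    - [0, 0, -1, 0, 0, 0, 0.4]
    - [0, 0, -1, 0, 0, 0, 0.4]

```text
t: 24.22
eef_pos: [467.3, 185.8, 177.2]
eef_rot: [180.0, -0.0, 160.4]
ft_force: [0.4, -0.1, -0.8]
finger_gap: 51.0
```

Run:
```python
from h import *
st(); c=cam("wrist","w18"); np.savez("w18.npz",**{k:np.array(v) for k,v in c.items()})
crop(c,170,190,190,150,4,"w18c")
M=Ro.from_euler('z',9.1,degrees=True).as_matrix();A=[541,69.4,0]
for g in (38,40,42,44,46): print(g,((proj(c,np.array([[0,142-g,140],[-52,176-g,120],[-30,122,50],[-30,162-g,50]])@M.T+A)-[170,190])*4).round(0).tolist())
```

```text
t 24.23 pos [467.3 185.8 177.2] rot [ 1.8000e+02 -2.0000e-02  1.6044e+02] F [ 0.4 -0.1 -0.8] M [-0.02 -0.01 -0.04] gap 51.0 q [ 12.5  11.4 -13.8  64.9   0.   32.1]
38 [[492.0, 541.0], [522.0, 144.0], [488.0, 139.0], [496.0, 135.0]]
40 [[481.0, 546.0], [511.0, 149.0], [488.0, 139.0], [488.0, 139.0]]
42 [[471.0, 551.0], [500.0, 155.0], [488.0, 139.0], [480.0, 143.0]]
44 [[460.0, 556.0], [489.0, 161.0], [488.0, 139.0], [472.0, 147.0]]
46 [[449.0, 560.0], [478.0, 166.0], [488.0, 139.0], [464.0, 151.0]]
```

View pics/w18.png

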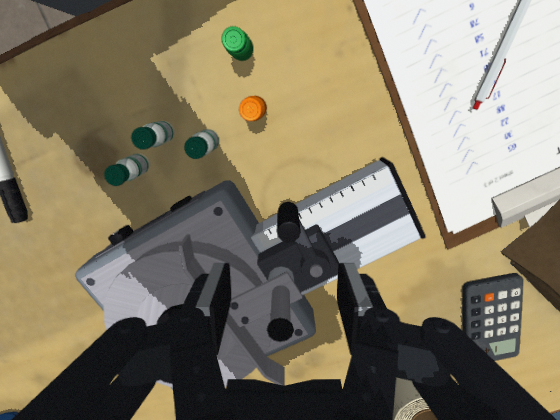

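View pics/w18c.png

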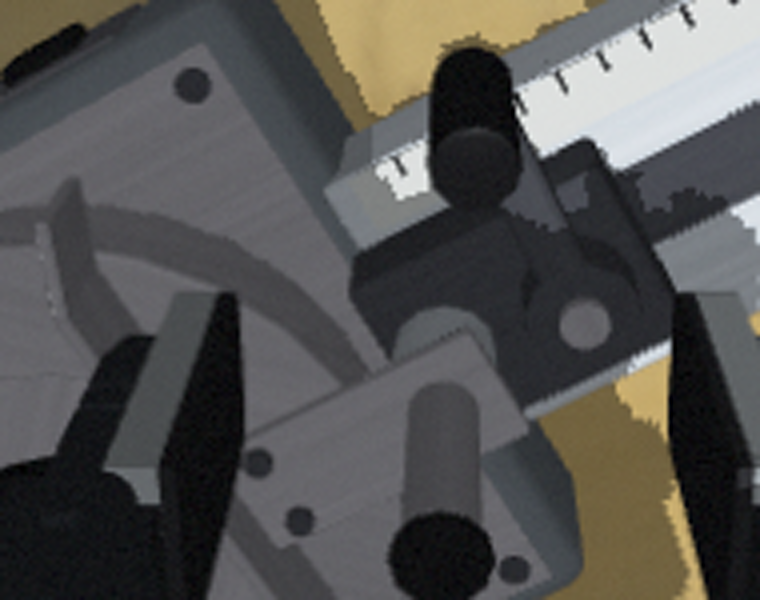

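Run:
```python
from h import *
json.dump([467.3,186,177.2,160.5],open("cmd.json","w"))
plan(469.2,189.1,172,103.5,0.4)
```

```text
[[0.0, 0.01, 0.01, 0, 0, 0.99, 0.4], [0.0, 0.01, 0.01, 0, 0, 1.0, 0.4], [0.0, 0.01, 0.01, 0, 0, 0.99, 0.4], [0.0, 0.01, 0.01, 0, 0, 1.0, 0.4], [0.0, 0.01, 0.01, 0, 0, 0.99, 0.4]]
[[0.0, 0.01, 0.02, 0, 0, 1.0, 0.4], [0.0, 0.01, 0.01, 0, 0, 0.99, 0.4], [0.01, 0.01, 0.02, 0, 0, 1.0, 0.4], [0.0, 0.0, 0.01, 0, 0, 0.99, 0.4], [0.01, 0.01, 0.02, 0, 0, 1.0, 0.4]]
end [469.3 189.3 172. ] 103.49
```

>>> apply_moves:
  deltas:
    - [0.0, 0.01, 0.01, 0, 0, 0.99, 0.4]
    - [0.0, 0.01, 0.01, 0, 0, 1.0, 0.4]
    - [0.0, 0.01, 0.01, 0, 0, 0.99, 0.4]
    - [0.0, 0.01, 0.01, 0, 0, 1.0, 0.4]
    - [0.0, 0.01, 0.01, 0, 0, 0.99, 0.4]

```text
t: 24.9
eef_pos: [468.8, 187.7, 174.4]
eef_rot: [179.9, 0.0, 131.8]
ft_force: [0.2, -0.1, 0.2]
finger_gap: 51.6
```

>>> apply_moves:
  deltas:
    - [0.0, 0.01, 0.02, 0, 0, 1.0, 0.4]
    - [0.0, 0.01, 0.01, 0, 0, 0.99, 0.4]
    - [0.01, 0.01, 0.02, 0, 0, 1.0, 0.4]
    - [0.0, 0.0, 0.01, 0, 0, 0.99, 0.4]
    - [0.01, 0.01, 0.02, 0, 0, 1.0, 0.4]

```text
t: 25.52
eef_pos: [469.8, 189.2, 171.2]
eef_rot: [179.9, -0.0, 103.2]
ft_force: [0.2, -0.2, 0.5]
finger_gap: 51.1
```

Run:
```python
from h import *
st(); c=cam("wrist","w19"); np.savez("w19.npz",**{k:np.array(v) for k,v in c.items()})
M=Ro.from_euler('z',9.1,degrees=True).as_matrix();A=[541,69.4,0]
for g in (38,40,42,44,46,48): print(g,((proj(c,np.array([[0,142-g,140],[-52,176-g,120],[-30,122,50],[-30,162-g,50]])@M.T+A))).round(0).tolist())
```

```text
t 25.52 pos [469.8 189.2 171.2] rot [ 1.7994e+02 -1.0000e-02  1.0324e+02] F [ 0.2 -0.2  0.5] M [ 0.01  0.01 -0.05] gap 51.1 q [ 12.8  11.9 -14.   64.1   0.   89.6]
38 [[365.0, 292.0], [284.0, 222.0], [308.0, 212.0], [309.0, 209.0]]
40 [[365.0, 295.0], [284.0, 225.0], [308.0, 212.0], [308.0, 212.0]]
42 [[364.0, 297.0], [283.0, 228.0], [308.0, 212.0], [308.0, 214.0]]
44 [[364.0, 300.0], [283.0, 231.0], [308.0, 212.0], [308.0, 216.0]]
46 [[363.0, 303.0], [283.0, 234.0], [308.0, 212.0], [308.0, 218.0]]
48 [[363.0, 306.0], [283.0, 237.0], [308.0, 212.0], [308.0, 220.0]]
```

View pics/w19.png

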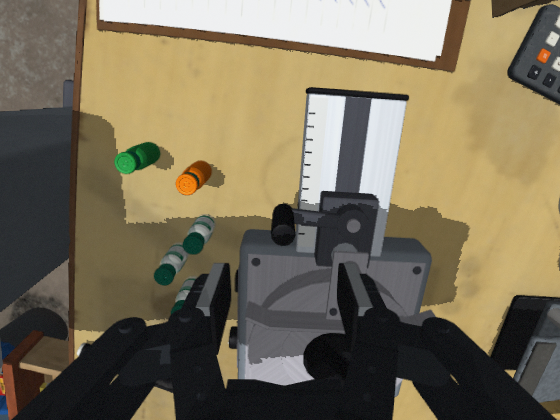

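>>> apply_moves:
  deltas:
    - [0, 0, 0.66, 0, 0, 0, 0.4]
    - [0, 0, 0.66, 0, 0, 0, 0.4]
    - [0, 0, 0.65, 0, 0, 0, 0.4]
    - [0, 0, 0, 0, 0, 0, 0.7]
    - [0, 0, 0, 0, 0, 0, 1]

```text
t: 26.2
eef_pos: [469.7, 189.3, 93.0]
eef_rot: [180.0, -0.0, 103.5]
ft_force: [-17.2, -2.8, 10.2]
finger_gap: 15.8
```

>>> apply_moves:
  deltas:
    - [0, 0, 0, 0, 0, 0, 1]
    - [0, 0, 0, 0, 0, 0, 1]
    - [0, 0, 0, 0, 0, 0, 1]
    - [0, 0, 0, 0, 0, 0, 1]
    - [0, 0, 0, 0, 0, 0, 1]

```text
t: 26.82
eef_pos: [469.3, 189.3, 93.1]
eef_rot: [180.0, 0.0, 103.5]
ft_force: [-3.7, -1.7, 6.6]
finger_gap: 14.2
```

Run:
```python
from h import *
st(); lev(); c=cam("wrist","w20")
a=np.radians(9.1); y=np.radians(103.4)
B=np.array([[np.cos(a),-np.sin(a)],[np.sin(a),np.cos(a)]])
T=np.array([[np.cos(y),np.sin(y)],[np.sin(y),-np.cos(y)]])
print("per mm x_t",(T@B@[1,0]/40).round(4),"per mm y_t",(T@B@[0,1]/40).round(4))
```

```text
t 26.82 pos [469.3 189.3  93.1] rot [1.7996e+02 1.0000e-02 1.0347e+02] F [-3.7 -1.7  6.6] M [-0.39  0.8   0.01] gap 14.2 q [ 12.9  15.4 -21.2  53.4  -0.   89.4]
knob_t -51.8 129.7 th 0.08 g 50.4 |neg th: 42.1
per mm x_t [-0.0019  0.0249] per mm y_t [0.0249 0.0019]
```

View pics/w20.png

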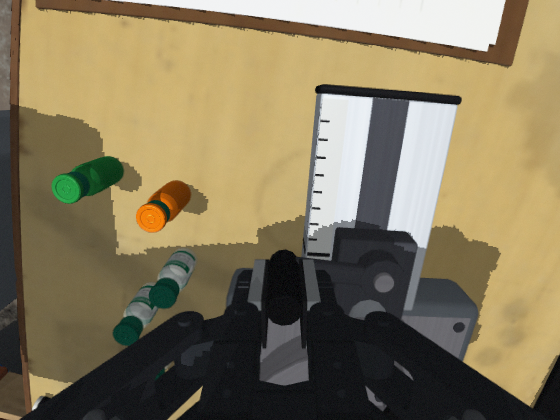

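>>> apply_moves:
  deltas:
    - [0.16, 0.02, 0, 0, 0, 0, 1]
    - [0.16, 0.04, 0, 0, 0, 0, 1]
    - [0.15, 0.06, 0, 0, 0, 0, 1]
    - [0.14, 0.08, 0, 0, 0, 0, 1]
    - [0.13, 0.1, 0, 0, 0, 0, 1]

```text
t: 27.5
eef_pos: [466.1, 219.7, 92.6]
eef_rot: [-179.2, -0.1, 103.5]
ft_force: [-28.3, -8.6, 27.3]
finger_gap: 14.3
```

Run:
```python
from h import *
robot.camera("top");st(); lev(); c=cam("wrist","w21"); crop(c,270,150,220,170,3.5 if 0 else 3,"w21c")
```

```text
t 27.55 pos [466.1 219.9  92.6] rot [-1.7920e+02 -3.0000e-02  1.0347e+02] F [-24.1  -4.5  24.3] M [-1.01  4.79 -0.62] gap 14.1 q [ 16.3  17.  -19.1  54.8   0.1  92.8]
knob_t -50.1 160.4 th 0.27 g 29.3 |neg th: 1.8
```

View pics/w21.png

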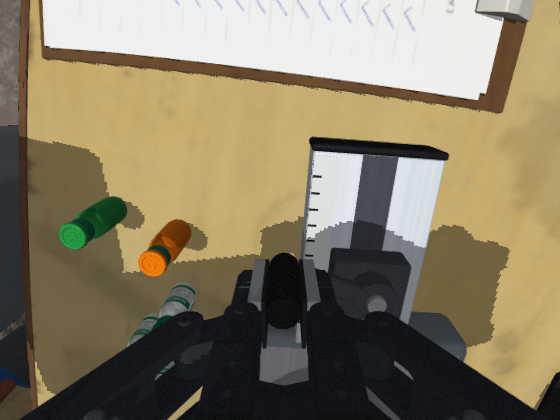

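View pics/w21c.png

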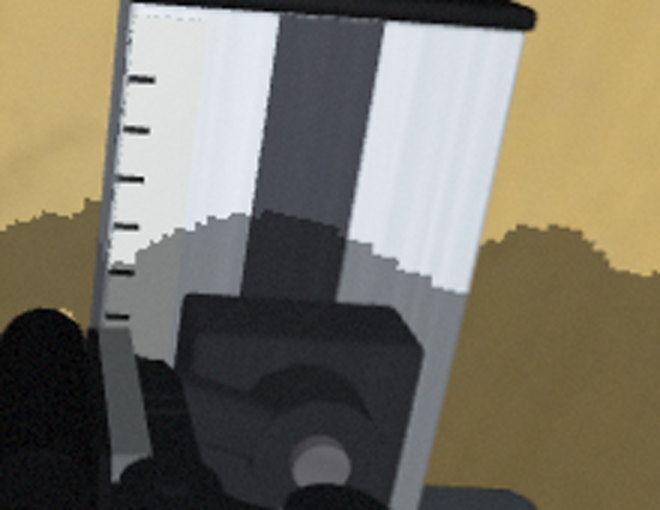

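```bash
cat >> h.py <<'E'
def bolt(c,uv,z=88):
    p=onz(c,uv,z)[:2]-[541,69.4]; a=np.radians(9.1)
    x=p@[np.cos(a),np.sin(a)]; y=p@[-np.sin(a),np.cos(a)]; print("t-frame",x.round(1),y.round(1))
E
python3 - <<'E'
from h import *
c=cam("wrist")
for z in (84,88,92): bolt(c,(376.5,304.5),z)
c=dict(np.load("w9.npz")); bolt(c,(330+545/5,210/5))
c=dict(np.load("w18.npz")); bolt(c,(170+585/4,190+325/4))
c=dict(np.load("w19.npz")); bolt(c,(353,226))
E
```

```text
t-frame 0.7 142.2
t-frame -0.7 144.9
t-frame -2.2 147.6
t-frame 0.2 172.5
t-frame 0.1 126.3
t-frame -0.3 126.3
```

>>> apply_moves:
  deltas:
    - [0, -0.08, 0, 0, 0, 0, 1]
    - [0, -0.08, 0, 0, 0, 0, 1]
    - [-0.08, -0.01, 0, 0, 0, 0, 1]
    - [-0.08, -0.01, 0, 0, 0, 0, 1]
    - [-0.09, 0, 0, 0, 0, 0, 1]

```text
t: 28.28
eef_pos: [466.5, 211.8, 92.8]
eef_rot: [-179.8, -0.3, 103.6]
ft_force: [-11.6, 6.6, 9.3]
finger_gap: 14.0
```

Run:
```python
from h import *
robot.camera("top");st(); lev(); c=cam("wrist","w22"); crop(c,270,150,220,170,3,"w22c"); np.savez("w22.npz",**{k:np.array(v) for k,v in c.items()})
```

```text
t 28.32 pos [466.6 211.3  92.8] rot [-179.81   -0.31  103.61] F [-11.    5.8  10. ] M [1.07 2.33 0.28] gap 14.2 q [ 15.2  16.1 -20.2  53.9   0.3  91.6]
knob_t -51.0 151.9 th 0.19 g 34.2 |neg th: 14.1
```

View pics/w22c.png

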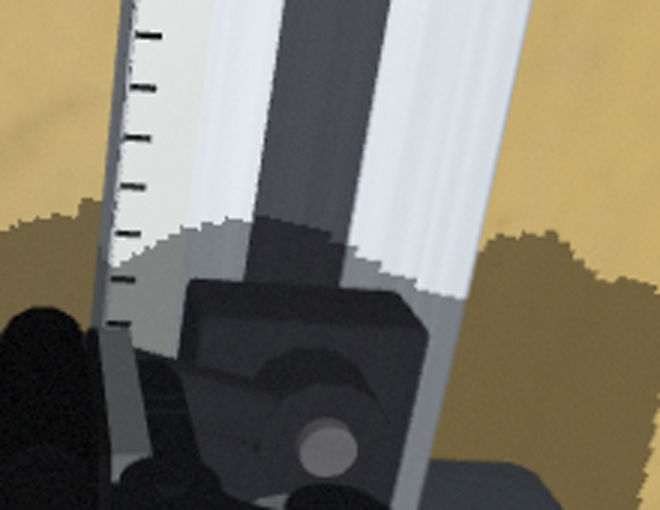

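Run:
```python
from h import *
c=dict(np.load("w22.npz")); bolt(c,(379.7,299.5))
c=dict(np.load("w22.npz"))
M=Ro.from_euler('z',9.1,degrees=True).as_matrix();A=[541,69.4,0]
print(((proj(c,np.array([[-30,122+10*i,50] for i in range(6)])@M.T+A)-[270,150])*3).round(0).tolist())
```

```text
t-frame -0.1 139.2
[[130.0, 407.0], [135.0, 365.0], [140.0, 323.0], [146.0, 279.0], [151.0, 233.0], [157.0, 186.0]]
```

>>> apply_moves:
  deltas:
    - [-0.04, -0.05, 0, 0, 0, 0, 1]
    - [-0.04, -0.03, 0, 0, 0, 0, 1]
    - [0, 0, 0, 0, 0, 0, 1]
    - [0, 0, 0, 0, 0, 0, 1]
    - [0, 0, 0, 0, 0, 0, 1]

```text
t: 29.0
eef_pos: [467.0, 208.1, 92.8]
eef_rot: [179.9, -0.3, 103.6]
ft_force: [-3.5, 7.8, 2.5]
finger_gap: 14.3
```

Run:
```python
from h import *
st(); lev(); c=cam("wrist","w23"); crop(c,340,260,90,80,7,"w23c"); np.savez("w23.npz",**{k:np.array(v) for k,v in c.items()})
```

```text
t 29.0 pos [467.  208.1  92.8] rot [179.91  -0.29 103.61] F [-3.5  7.8  2.5] M [1.3  0.99 0.29] gap 14.3 q [ 14.9  15.8 -20.6  53.5   0.3  91.2]
knob_t -51.2 148.7 th 0.18 g 36.6 |neg th: 18.0
```

View pics/w23c.png

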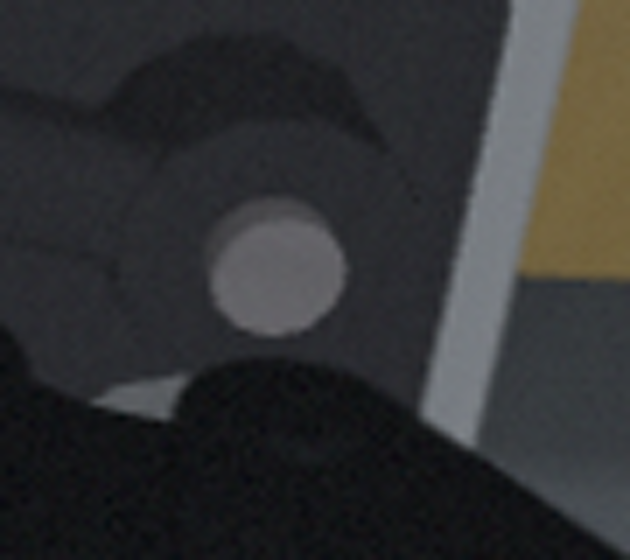

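Run:
```python
from h import *
c=dict(np.load("w23.npz")); bolt(c,(380,299.6))
```

```text
t-frame 0.0 135.8
```

>>> apply_moves:
  deltas:
    - [0, -0.1, 0, 0, 0, 0, 1]
    - [0, -0.1, 0, 0, 0, 0, 1]
    - [-0.03, 0, 0, 0, 0, 0, 1]
    - [-0.03, 0, 0, 0, 0, 0, 1]
    - [0, 0, 0, 0, 0, 0, 1]

```text
t: 29.68
eef_pos: [467.3, 203.1, 93.6]
eef_rot: [179.2, -0.0, 103.4]
ft_force: [14.7, 3.5, -11.6]
finger_gap: 14.2
```

Run:
```python
from h import *
st(); lev(); c=cam("wrist","w24"); crop(c,340,260,90,80,7,"w24c"); np.savez("w24.npz",**{k:np.array(v) for k,v in c.items()})
```

```text
t 29.68 pos [467.3 203.1  93.6] rot [ 1.7920e+02 -1.0000e-02  1.0345e+02] F [ 14.7   3.5 -11.6] M [ 0.61 -2.86  0.11] gap 14.2 q [ 14.5  15.1 -21.5  52.6   0.   91. ]
knob_t -51.6 143.7 th 0.12 g 38.5 |neg th: 26.2
```

View pics/w24c.png

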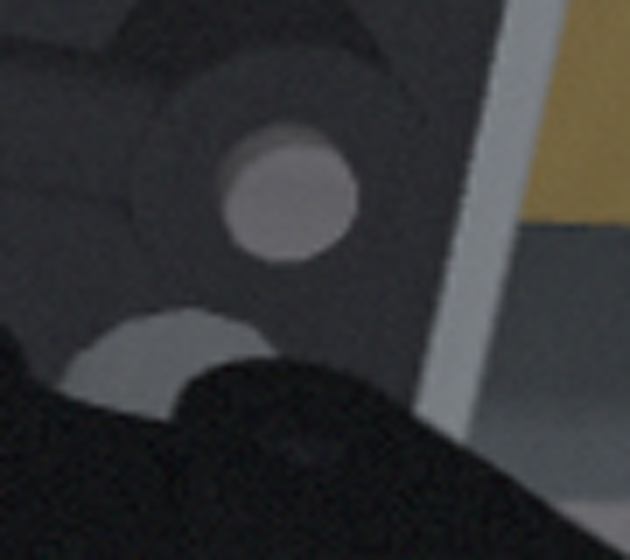

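Run:
```python
from h import *
c=dict(np.load("w24.npz")); bolt(c,(381.6,289))
```

```text
t-frame -0.1 136.1
```

>>> apply_moves:
  deltas:
    - [-0.03, -0.03, 0, 0, 0, 0, 1]
    - [-0.03, -0.03, 0, 0, 0, 0, 1]
    - [-0.03, 0, 0, 0, 0, 0, 1]
    - [-0.03, 0, 0, 0, 0, 0, 1]
    - [0, 0, 0, 0, 0, 0, 1]

```text
t: 30.35
eef_pos: [467.6, 200.1, 93.7]
eef_rot: [179.0, -0.2, 103.6]
ft_force: [18.6, 10.5, -16.8]
finger_gap: 14.0
```

Run:
```python
from h import *
st(); lev(); c=cam("wrist","w25"); crop(c,340,240,90,80,7,"w25c"); np.savez("w25.npz",**{k:np.array(v) for k,v in c.items()})
```

```text
t 30.35 pos [467.6 200.1  93.7] rot [178.99  -0.24 103.58] F [ 18.6  10.5 -16.8] M [ 2.15 -3.61  0.47] gap 14.0 q [ 14.   14.8 -21.9  52.3   0.2  90.4]
knob_t -51.8 140.7 th 0.08 g 39.5 |neg th: 31.1
```

View pics/w25c.png

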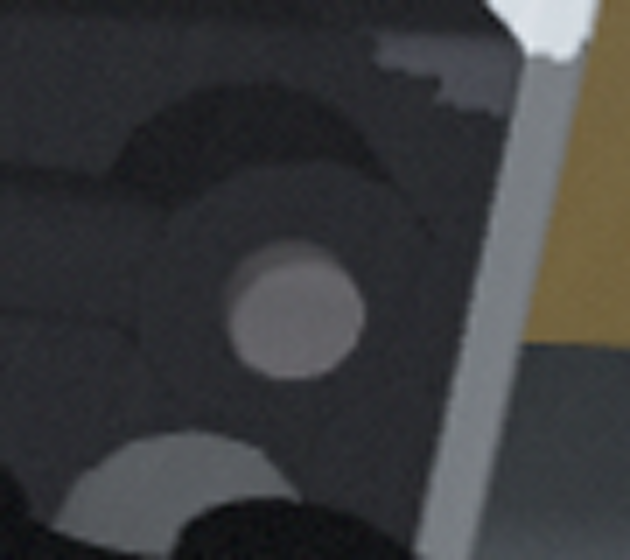

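Run:
```python
from h import *
c=dict(np.load("w25.npz")); bolt(c,(382.6,285.7))
```

```text
t-frame 0.0 135.1
```

>>> apply_moves:
  deltas:
    - [-0.04, 0.03, 0, 0, 0, 0, 1]
    - [-0.04, 0.03, 0, 0, 0, 0, 1]
    - [-0.04, 0, 0, 0, 0, 0, 1]
    - [0, 0, 0, 0, 0, 0, 1]
    - [0, 0, 0, 0, 0, 0, 1]

```text
t: 31.02
eef_pos: [468.4, 195.6, 93.7]
eef_rot: [179.2, -0.2, 103.6]
ft_force: [11.1, 10.0, -9.6]
finger_gap: 14.0
```

Run:
```python
from h import *
st(); lev(); c=cam("wrist","w26"); crop(c,340,240,90,80,7,"w26c"); np.savez("w26.npz",**{k:np.array(v) for k,v in c.items()})
```

```text
t 31.02 pos [468.4 195.6  93.7] rot [179.25  -0.24 103.6 ] F [11.1 10.  -9.6] M [ 1.88 -2.34  0.5 ] gap 14.0 q [ 13.4  14.9 -21.7  52.6   0.2  89.9]
knob_t -51.7 136.0 th 0.1 g 45.1 |neg th: 34.9
```

View pics/w26c.png

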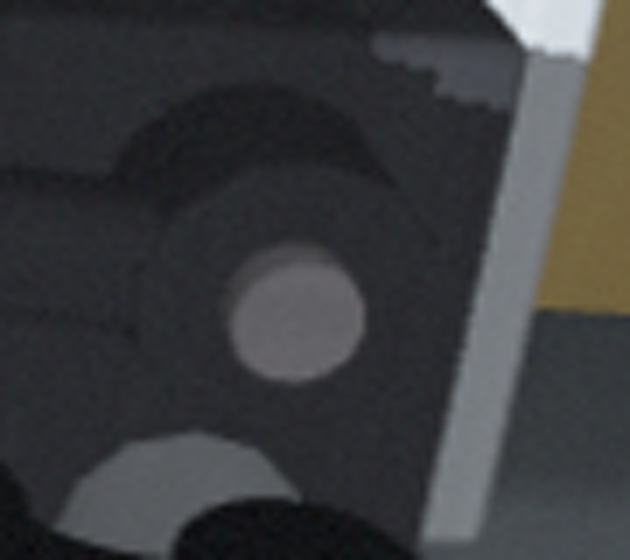

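>>> apply_moves:
  deltas:
    - [0, 0, 0, 0, 0, 0, 0.7]
    - [0, 0, 0, 0, 0, 0, 0.4]
    - [0, 0, -0.2, 0, 0, 0, 0.4]
    - [0, 0, -1, 0, 0, 0, 0.4]
    - [0, 0, -1, 0, 0, 0, 0]

```text
t: 31.7
eef_pos: [461.6, 191.9, 181.4]
eef_rot: [-180.0, -0.0, 103.4]
ft_force: [1.1, 0.7, -0.1]
finger_gap: 67.8
```

Run:
```python
from h import *
robot.camera("top");robot.camera("top");st(); c=cam("wrist","w27"); np.savez("w27.npz",**{k:np.array(v) for k,v in c.items()}); crop(c,250,170,190,150,4,"w27c")
M=Ro.from_euler('z',9.1,degrees=True).as_matrix();A=np.array([541,69.4,0])
for g in (38,40,42,44,46,48): print(g,((proj(c,np.array([[0,142-g,140],[0,176-g,88],[-52,176-g,120],[-30,122,50],[-30,162-g,50]])@M.T+A)-[250,170])*4).round(0).tolist())
t=M@[-26,117,0]+A; print(t)
```

```text
t 31.8 pos [464.8 192.7 185.2] rot [179.52  -0.   103.45] F [ 0.2 -0.6 -0.7] M [ 0.02 -0.05  0.04] gap 81.2 q [ 13.4  10.7 -13.4  65.4   0.   89.9]
38 [[460.0, 463.0], [423.0, 162.0], [157.0, 205.0], [242.0, 165.0], [243.0, 157.0]]
40 [[458.0, 474.0], [421.0, 172.0], [156.0, 216.0], [242.0, 165.0], [242.0, 165.0]]
42 [[456.0, 484.0], [420.0, 182.0], [155.0, 227.0], [242.0, 165.0], [241.0, 174.0]]
44 [[454.0, 495.0], [419.0, 192.0], [154.0, 238.0], [242.0, 165.0], [240.0, 182.0]]
46 [[452.0, 505.0], [417.0, 201.0], [153.0, 249.0], [242.0, 165.0], [240.0, 190.0]]
48 [[451.0, 515.0], [416.0, 211.0], [152.0, 260.0], [242.0, 165.0], [239.0, 199.0]]
[496.82274716 180.81530564   0.        ]
```

View pics/w27c.png

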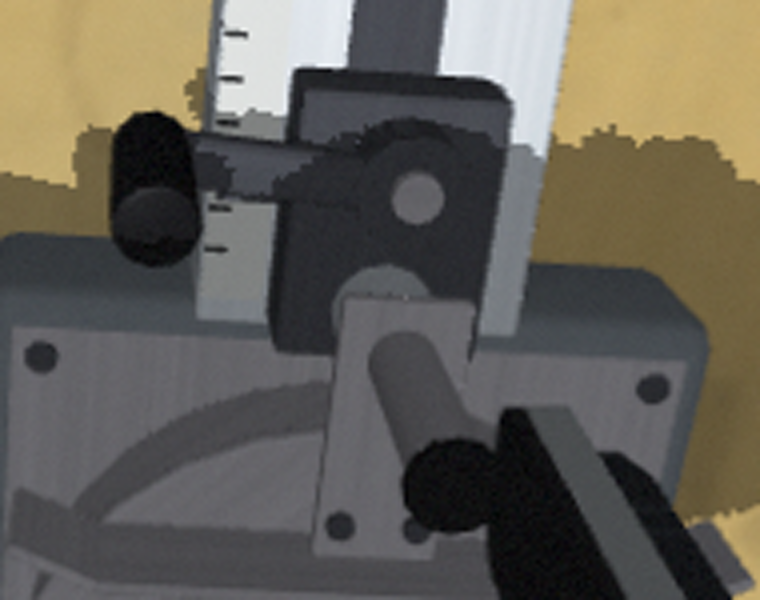

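Run:
```python
from h import *
json.dump([465.2,192.7,186,103.45],open("cmd.json","w"))
M=Ro.from_euler('z',9.1,degrees=True).as_matrix();A=np.array([541,69.4,0])
t=M@[-26,115.7,0]+A; print(t)
plan(t[0],t[1],186,49.6,0)
```

```text
[497.02835264 179.53166769   0.        ]
[[-0.05, 0.07, 0.0, 0, 0, 0.94, 0], [-0.04, 0.07, 0.0, 0, 0, 0.94, 0], [-0.04, 0.08, 0.0, 0, 0, 0.94, 0], [-0.03, 0.08, 0.0, 0, 0, 0.94, 0], [-0.02, 0.08, 0.0, 0, 0, 0.94, 0]]
[[-0.01, 0.09, 0.0, 0, 0, 0.94, 0], [-0.01, 0.09, 0.0, 0, 0, 0.94, 0], [0.0, 0.09, 0.0, 0, 0, 0.94, 0], [0.01, 0.08, 0.0, 0, 0, 0.94, 0], [0.02, 0.08, 0.0, 0, 0, 0.94, 0]]
end [496.9 179.5 186. ] 49.59
```

>>> apply_moves:
  deltas:
    - [-0.05, 0.07, 0.0, 0, 0, 0.94, 0]
    - [-0.04, 0.07, 0.0, 0, 0, 0.94, 0]
    - [-0.04, 0.08, 0.0, 0, 0, 0.94, 0]
    - [-0.03, 0.08, 0.0, 0, 0, 0.94, 0]
    - [-0.02, 0.08, 0.0, 0, 0, 0.94, 0]

```text
t: 32.48
eef_pos: [477.0, 185.3, 179.2]
eef_rot: [-179.9, 0.0, 76.3]
ft_force: [-0.5, -0.2, -0.6]
finger_gap: 85.6
```

>>> apply_moves:
  deltas:
    - [-0.01, 0.09, 0.0, 0, 0, 0.94, 0]
    - [-0.01, 0.09, 0.0, 0, 0, 0.94, 0]
    - [0.0, 0.09, 0.0, 0, 0, 0.94, 0]
    - [0.01, 0.08, 0.0, 0, 0, 0.94, 0]
    - [0.02, 0.08, 0.0, 0, 0, 0.94, 0]

```text
t: 33.1
eef_pos: [493.0, 178.7, 179.1]
eef_rot: [-179.9, 0.1, 49.4]
ft_force: [0.3, 0.3, -0.8]
finger_gap: 85.6
```

Run:
```python
from h import *
robot.camera("top");robot.camera("top");st(); c=cam("wrist","w28"); np.savez("w28.npz",**{k:np.array(v) for k,v in c.items()})
M=Ro.from_euler('z',9.1,degrees=True).as_matrix();A=np.array([541,69.4,0])
for g in (40,44,46): print(g,((proj(c,np.array([[0,142-g,140],[0,176-g,88],[-52,176-g+4,120],[-30,122,50],[-30,162-g,50]])@M.T+A))).round(0).tolist())
```

```text
t 33.2 pos [493.3 178.7 179.2] rot [-1.7994e+02  7.0000e-02  4.9570e+01] F [0.1 0.2 1.2] M [-0.02  0.05  0.01] gap 85.0 q [ 11.1  13.7 -10.5  65.9   0.  141.6]
40 [[335.0, 221.0], [290.0, 165.0], [234.0, 231.0], [279.0, 193.0], [279.0, 193.0]]
44 [[340.0, 225.0], [294.0, 169.0], [239.0, 235.0], [279.0, 193.0], [282.0, 196.0]]
46 [[343.0, 227.0], [296.0, 171.0], [241.0, 236.0], [279.0, 193.0], [284.0, 198.0]]
```

View pics/w28.png

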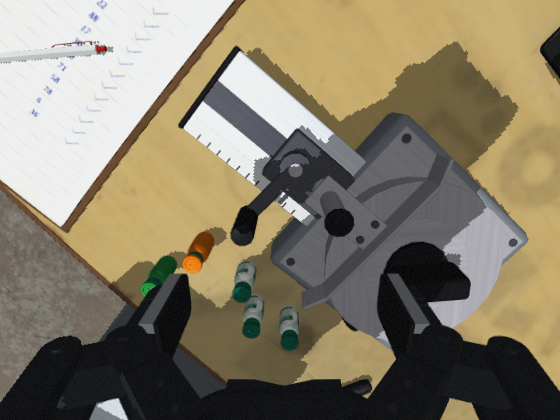

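>>> apply_moves:
  deltas:
    - [0.04, 0.03, 0.3, 0, 0, 0, 0]
    - [0.04, 0.03, 0.4, 0, 0, 0, 0]
    - [0, 0, 0.38, 0, 0, 0, 0]
    - [0, 0, 0, 0, 0, 0, 0]
    - [0, 0, 0, 0, 0, 0, 0]

```text
t: 33.88
eef_pos: [497.6, 179.9, 136.8]
eef_rot: [-180.0, 0.0, 49.6]
ft_force: [0.6, 0.2, 0.0]
finger_gap: 85.5
```

Run:
```python
from h import *
st(); c=cam("wrist","w29"); np.savez("w29.npz",**{k:np.array(v) for k,v in c.items()}); s=cam("side"); crop(s,170,190,130,130,4,"s29")
```

```text
t 33.88 pos [497.6 179.9 136.8] rot [-1.7999e+02  1.0000e-02  4.9620e+01] F [0.6 0.2 0. ] M [ 0.01  0.02 -0.06] gap 85.5 q [ 11.2  15.7 -14.1  60.3   0.  141.6]
```

View pics/w29.png

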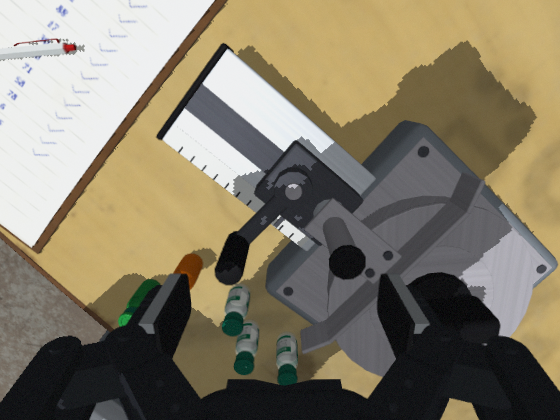

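View pics/s29.png

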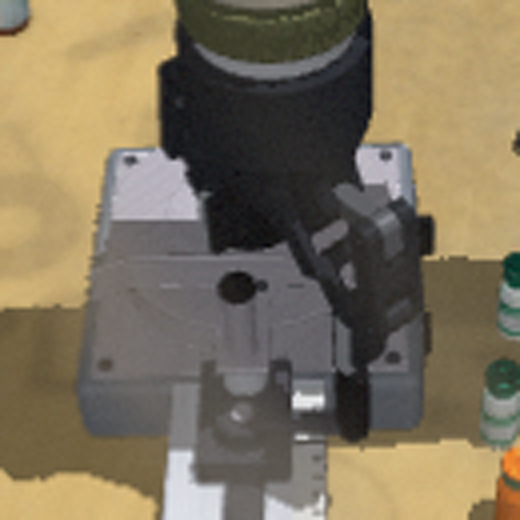

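Run:
```python
from h import *
np.set_printoptions(precision=1,suppress=True)
c=dict(np.load("w29.npz")); crop(c,200,170,200,150,4,"w29c")
```

```text
(no output)
```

View pics/w29c.png

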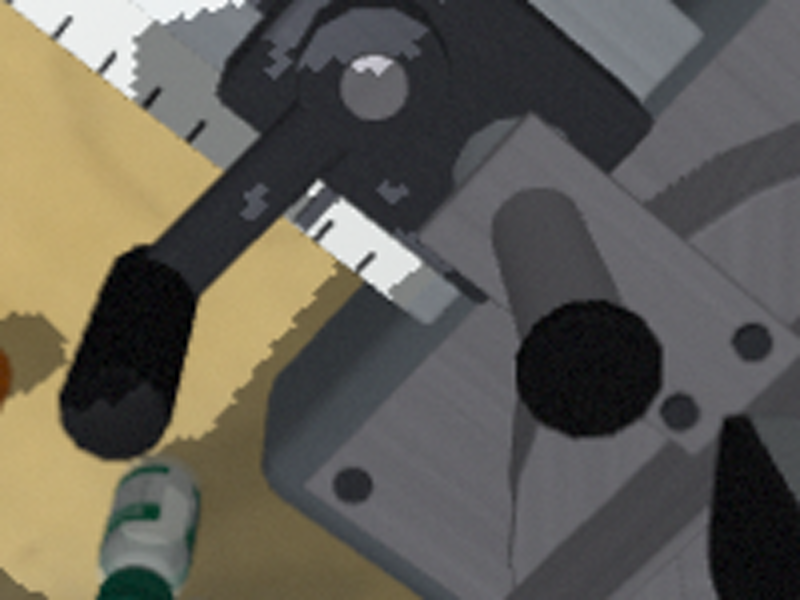

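Run:
```python
from h import *
np.set_printoptions(precision=1,suppress=True)
c=dict(np.load("w29.npz"))
R=Ro.from_euler('xyz',[180,0,49.62],degrees=True).as_matrix(); tcp=np.array([497.6,179.9,136.8])
for n,u,z in [("knob",(229.2,271.7),120),("post",(347.2,261.7),140),("post134",(347.2,261.7),134),("bolt",(293.5,191.5),88)]:
    p=onz(c,u,z); print(n,p,"tool",R.T@(p-tcp)); bolt(c,u,z)
```

```text
knob [470. 194. 120.] tool [ -7.1 -30.1  16.8]
t-frame -50.4 134.2
post [526.1 168.1 140. ] tool [ 9.5 29.4 -3.2]
t-frame 0.9 99.8
post134 [525.  164.8 134. ] tool [ 6.3 30.7  2.8]
t-frame -0.7 96.7
bolt [520.4 198.4  88. ] tool [28.9  5.4 48.8]
t-frame 0.1 130.7
```

>>> apply_moves:
  deltas:
    - [0, -0.01, 0.25, 0, 0, 0, 0]
    - [0, 0, 0.25, 0, 0, 0, 0]
    - [0, 0, 0.25, 0, 0, 0, 0]
    - [0, 0, 0.22, 0, 0, 0, 0]
    - [0, 0, 0, 0, 0, 0, 0]

```text
t: 34.6
eef_pos: [496.6, 179.9, 97.0]
eef_rot: [-179.9, 0.1, 49.6]
ft_force: [0.2, 0.1, -0.5]
finger_gap: 85.4
```

Run:
```python
from h import *
st(); c=cam("wrist","w30"); np.savez("w30.npz",**{k:np.array(v) for k,v in c.items()}); s=cam("side"); crop(s,170,190,130,130,4,"s30")
```

```text
t 34.6 pos [496.6 179.9  97. ] rot [-1.7993e+02  9.0000e-02  4.9600e+01] F [ 0.2  0.1 -0.5] M [-0.04 -0.   -0.02] gap 85.4 q [ 11.2  17.5 -17.6  55.    0.  141.6]
```

View pics/w30.png

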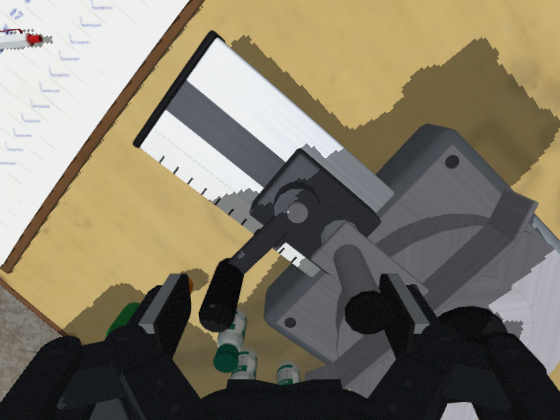

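View pics/s30.png

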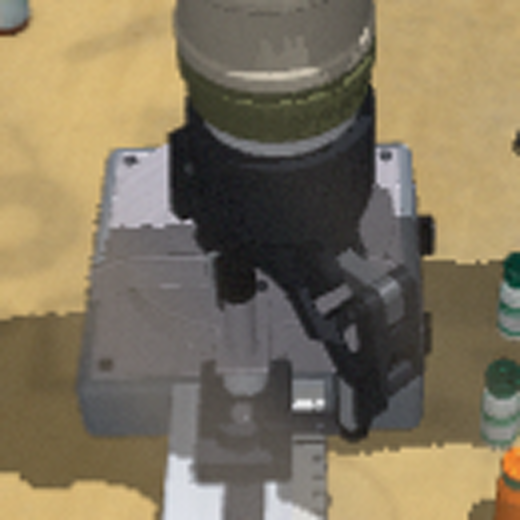

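>>> apply_moves:
  deltas:
    - [0.02, -0.03, 0, 0, 0, 0, 0]
    - [0.03, -0.03, 0, 0, 0, 0, 0]
    - [0, 0, 0, 0, 0, 0, 0.05]
    - [0, 0, 0, 0, 0, 0, 0.1]
    - [0, 0, 0, 0, 0, 0, 0.1]

```text
t: 35.33
eef_pos: [498.1, 182.9, 98.8]
eef_rot: [179.9, -0.1, 49.6]
ft_force: [3.3, -1.5, 2.3]
finger_gap: 77.0
```

Run:
```python
from h import *
st(); c=cam("wrist","w31"); np.savez("w31.npz",**{k:np.array(v) for k,v in c.items()}); crop(c,180,170,230,170,3,"w31c")
```

```text
t 35.33 pos [498.1 182.9  98.8] rot [ 1.7987e+02 -7.0000e-02  4.9580e+01] F [ 3.3 -1.5  2.3] M [-0.67 -0.66 -0.1 ] gap 77.0 q [ 1.150e+01  1.750e+01 -1.740e+01  5.500e+01 -1.000e-01  1.419e+02]
```

View pics/w31c.png

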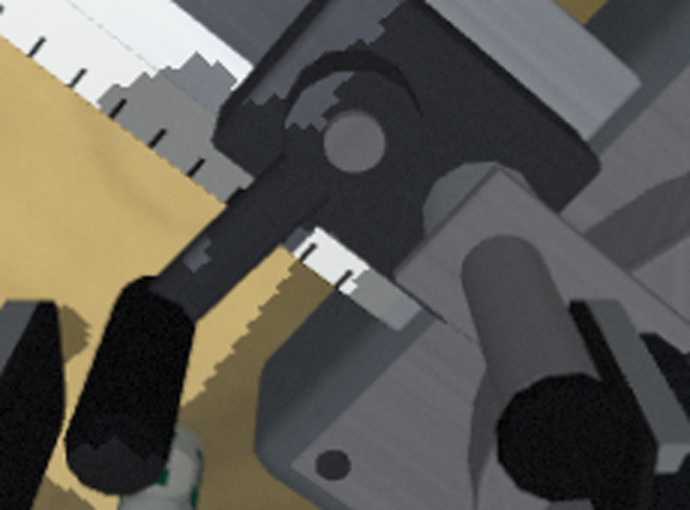

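>>> apply_moves:
  deltas:
    - [0, 0, 0, 0, 0, 0, 0.15]
    - [0, 0, 0, 0, 0, 0, 0.18]
    - [0, 0, 0, 0, 0, 0, 0.2]
    - [0, 0, 0, 0, 0, 0, 0.22]
    - [0, 0, 0, 0, 0, 0, 0.22]

```text
t: 36.0
eef_pos: [501.7, 182.7, 100.8]
eef_rot: [179.6, -0.4, 49.3]
ft_force: [7.0, -4.1, 8.2]
finger_gap: 67.1
```

Run:
```python
from h import *
st(); c=cam("wrist","w32"); np.savez("w32.npz",**{k:np.array(v) for k,v in c.items()}); crop(c,180,170,230,170,3,"w32c")
```

```text
t 36.0 pos [501.7 182.7 100.8] rot [179.57  -0.37  49.34] F [ 7.  -4.1  8.2] M [-0.84 -1.68 -1.47] gap 67.1 q [ 1.150e+01  1.740e+01 -1.720e+01  5.490e+01 -1.000e-01  1.421e+02]
```

View pics/w32c.png

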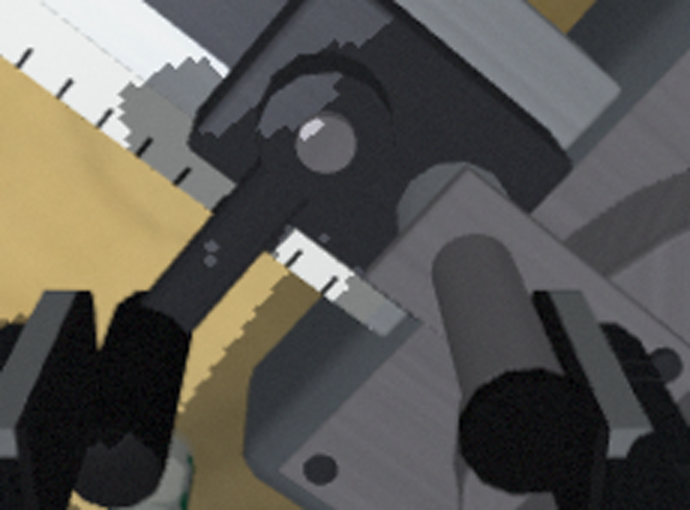

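Run:
```python
from h import *
np.set_printoptions(precision=1,suppress=True)
for f,b,k,p in [("w31",(355,142),(118,452),(555,437)),("w32",(326,145),(128,460),(515,432))]:
    c=dict(np.load(f+".npz")); q=lambda u:(u[0]/3+180-.3,u[1]/3+170-.3)
    bolt(c,q(b),88); bolt(c,q(k),120); bolt(c,q(p),140)
```

```text
t-frame 0.2 131.1
t-frame -50.7 134.5
t-frame 0.2 101.6
t-frame -0.1 133.0
t-frame -48.7 131.3
t-frame -0.0 103.6
```

>>> apply_moves:
  deltas:
    - [0.03, -0.04, 0, 0, 0, 0, 0.22]
    - [0.03, -0.04, 0, 0, 0, 0, 0.22]
    - [0.03, -0.03, 0, 0, 0, 0, 0.22]
    - [0, 0, 0, 0, 0, 0, 0.22]
    - [0, 0, 0, 0, 0, 0, 0.22]

```text
t: 36.67
eef_pos: [500.9, 187.8, 100.8]
eef_rot: [179.5, -0.3, 49.3]
ft_force: [9.5, -6.3, 8.6]
finger_gap: 67.0
```

Run:
```python
from h import *
st(); c=cam("wrist","w33"); np.savez("w33.npz",**{k:np.array(v) for k,v in c.items()}); crop(c,180,170,230,170,3,"w33c")
```

```text
t 36.67 pos [500.9 187.8 100.8] rot [179.52  -0.33  49.31] F [ 9.5 -6.3  8.6] M [-1.08 -1.78 -1.5 ] gap 67.0 q [ 12.1  17.5 -17.   54.9  -0.2 142.7]
```

View pics/w33c.png

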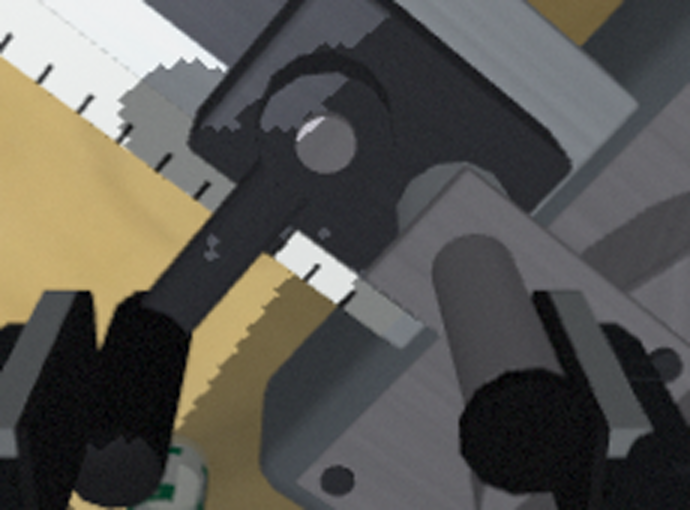

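Run:
```python
from h import *
c=dict(np.load("w33.npz")); q=lambda u:(u[0]/3+180-.3,u[1]/3+170-.3)
bolt(c,q((326,145)),88); bolt(c,q((128,460)),120); bolt(c,q((515,432)),140)
```

```text
t-frame -0.1 138.2
t-frame -48.7 136.6
t-frame -0.1 108.9
```

>>> apply_moves:
  deltas:
    - [0, 0, 0, 0, 0, 0, 0.12]
    - [0, 0, 0, 0, 0, 0, 0.03]
    - [0, 0, 0, 0, 0, 0, 0]
    - [0, 0, -0.3, 0, 0, 0, 0]
    - [0, 0, -1, 0, 0, 0, 0]

```text
t: 37.35
eef_pos: [493.6, 188.6, 148.9]
eef_rot: [-179.8, 0.2, 49.6]
ft_force: [1.0, 0.1, -0.5]
finger_gap: 85.6
```

Run:
```python
from h import *
st(); c=cam("wrist","w34"); np.savez("w34.npz",**{k:np.array(v) for k,v in c.items()}); crop(c,180,120,230,170,3,"w34c")
M=Ro.from_euler('z',9.1,degrees=True).as_matrix();A=np.array([541,69.4,0])
for g in (36,38,40,42): print(g,((proj(c,np.array([[0,142-g,140],[0,176-g,88],[-52,176-g,120],[-30,122,50],[-30,162-g,50]])@M.T+A)-[180,120])*3).round(0).tolist())
```

```text
t 37.35 pos [493.6 188.6 148.9] rot [-179.79    0.25   49.63] F [ 1.   0.1 -0.5] M [0.02 0.   0.01] gap 85.6 q [ 12.2  15.3 -12.7  62.3   0.  142.6]
36 [[509.0, 395.0], [347.0, 188.0], [175.0, 430.0], [319.0, 281.0], [307.0, 272.0]]
38 [[517.0, 402.0], [355.0, 194.0], [183.0, 436.0], [319.0, 281.0], [313.0, 276.0]]
40 [[526.0, 409.0], [362.0, 200.0], [191.0, 442.0], [319.0, 281.0], [319.0, 281.0]]
42 [[534.0, 415.0], [369.0, 206.0], [200.0, 447.0], [319.0, 281.0], [325.0, 286.0]]
```

View pics/w34c.png

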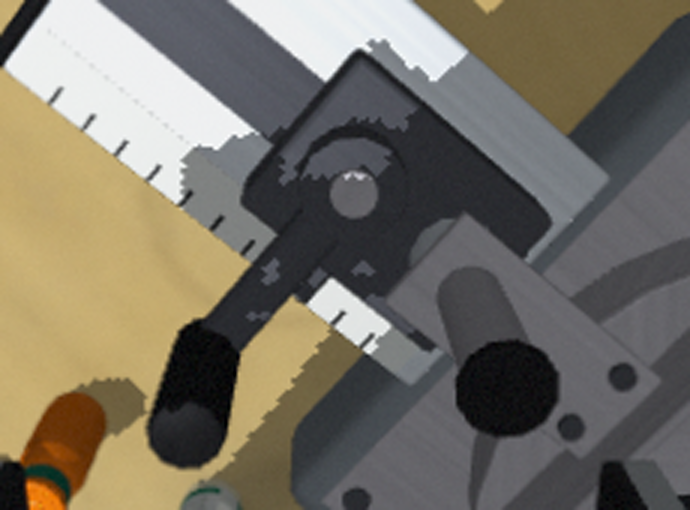

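Run:
```python
from h import *
json.dump([494,188.6,150,49.6],open("cmd.json","w"))
plan(440,100,240,134,0)
```

```text
[[-0.17, 0.03, -0.15, 0, 0, -0.98, 0], [-0.17, 0.01, -0.15, 0, 0, -0.98, 0], [-0.17, -0.01, -0.15, 0, 0, -0.98, 0], [-0.17, -0.02, -0.15, 0, 0, -0.98, 0], [-0.17, -0.04, -0.15, 0, 0, -0.98, 0]]
[[-0.16, -0.06, -0.15, 0, 0, -0.98, 0], [-0.16, -0.07, -0.15, 0, 0, -0.98, 0], [-0.15, -0.09, -0.15, 0, 0, -0.98, 0], [-0.14, -0.1, -0.15, 0, 0, -0.98, 0], [-0.13, -0.12, -0.15, 0, 0, -0.99, 0]]
[[-0.12, -0.13, -0.15, 0, 0, -0.98, 0], [-0.1, -0.14, -0.15, 0, 0, -0.99, 0], [-0.09, -0.15, -0.15, 0, 0, -0.98, 0], [-0.08, -0.15, -0.15, 0, 0, -0.99, 0], [-0.06, -0.16, -0.15, 0, 0, -0.98, 0]]
end [439.9 100.1 240. ] 134.0
```

>>> apply_moves:
  deltas:
    - [-0.17, 0.03, -0.3, 0, 0, -0.98, 0]
    - [-0.17, 0.01, -0.3, 0, 0, -0.98, 0]
    - [-0.17, -0.01, -0.3, 0, 0, -0.98, 0]
    - [-0.17, -0.02, -0.3, 0, 0, -0.98, 0]
    - [-0.17, -0.04, -0.3, 0, 0, -0.98, 0]

```text
t: 38.02
eef_pos: [477.7, 159.4, 211.1]
eef_rot: [180.0, -0.0, 77.9]
ft_force: [0.1, 0.2, -0.3]
finger_gap: 85.0
```

>>> apply_moves:
  deltas:
    - [-0.16, -0.06, -0.15, 0, 0, -0.98, 0]
    - [-0.16, -0.07, -0.15, 0, 0, -0.98, 0]
    - [-0.15, -0.09, -0.15, 0, 0, -0.98, 0]
    - [-0.14, -0.1, -0.15, 0, 0, -0.98, 0]
    - [-0.13, -0.12, -0.15, 0, 0, -0.99, 0]

```text
t: 38.65
eef_pos: [459.4, 129.8, 241.0]
eef_rot: [180.0, -0.0, 106.0]
ft_force: [-0.4, -0.3, -0.6]
finger_gap: 85.7
```

>>> apply_moves:
  deltas:
    - [-0.12, -0.13, 0, 0, 0, -0.98, 0]
    - [-0.1, -0.14, 0, 0, 0, -0.99, 0]
    - [-0.09, -0.15, 0, 0, 0, -0.98, 0]
    - [-0.08, -0.15, 0, 0, 0, -0.99, 0]
    - [-0.06, -0.16, 0, 0, 0, -0.98, 0]

```text
t: 39.28
eef_pos: [441.4, 100.3, 240.8]
eef_rot: [180.0, 0.0, 134.2]
ft_force: [-0.0, -0.2, -0.3]
finger_gap: 85.6
```

Run:
```python
from h import *
robot.camera("top");st(); c=cam("wrist","w35"); np.savez("w35.npz",**{k:np.array(v) for k,v in c.items()})
M=Ro.from_euler('z',9.1,degrees=True).as_matrix();A=np.array([541,69.4,0])
for g in (38,40): print(g,((proj(c,np.array([[0,142-g,140],[0,176-g,88],[-52,176-g,120],[-30,122,50],[-30,162-g,50]])@M.T+A))).round(0).tolist())
```

```text
t 39.33 pos [441.   99.8 240.7] rot [-1.8000e+02  1.0000e-02  1.3435e+02] F [0.  0.1 0.1] M [-0.06  0.02 -0.06] gap 85.6 q [  2.6   4.2 -13.2  72.7  -0.   48.2]
38 [[424.0, 217.0], [426.0, 169.0], [394.0, 139.0], [379.0, 156.0], [380.0, 155.0]]
40 [[422.0, 219.0], [425.0, 170.0], [393.0, 142.0], [379.0, 156.0], [379.0, 156.0]]
```

View pics/w35.png

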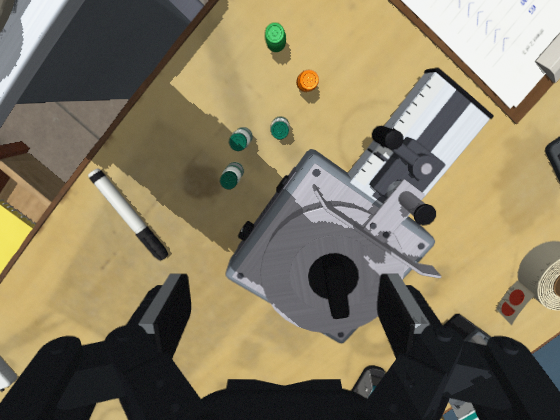

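Run:
```python
from h import *
c=dict(np.load("w35.npz")); crop(c,340,110,110,90,7,"w35c")
M=Ro.from_euler('z',9.1,degrees=True).as_matrix();A=np.array([541,69.4,0])
for g in (36,38,40,42): print(g,((proj(c,np.array([[0,142-g,140],[0,176-g,88],[-52,176-g,120],[-30,122,50],[-30,162-g,50]])@M.T+A)-[340,110])*7).round(0).tolist())
```

```text
36 [[597.0, 735.0], [612.0, 397.0], [392.0, 192.0], [270.0, 325.0], [288.0, 302.0]]
38 [[585.0, 749.0], [602.0, 410.0], [381.0, 206.0], [270.0, 325.0], [279.0, 314.0]]
40 [[573.0, 763.0], [592.0, 422.0], [369.0, 221.0], [270.0, 325.0], [270.0, 325.0]]
42 [[561.0, 776.0], [581.0, 434.0], [358.0, 235.0], [270.0, 325.0], [261.0, 336.0]]
```

View pics/w35c.png

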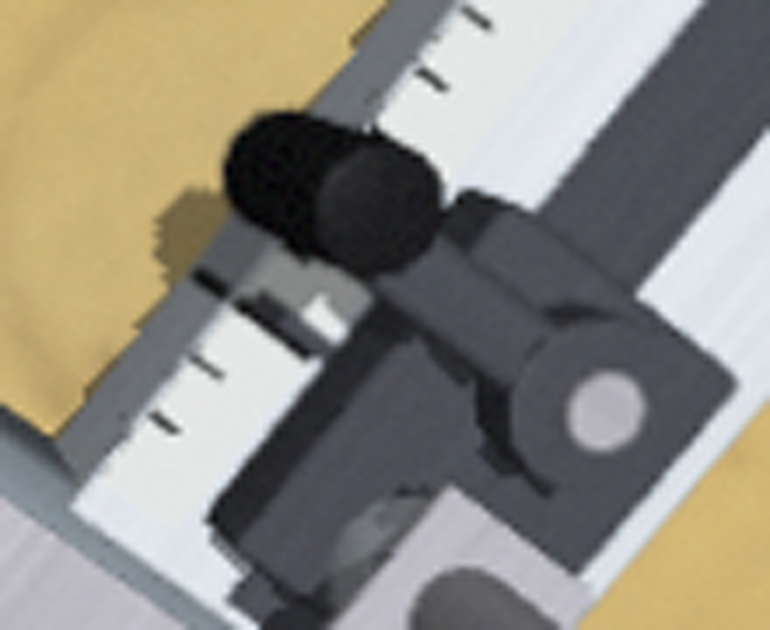

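Run:
```python
from h import *
c=dict(np.load("w35.npz")); crop(c,360,140,35,30,20,"w35d")
t=cam("top"); crop(t,120,120,160,130,5,"t35")
```

```text
(no output)
```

View pics/w35d.png

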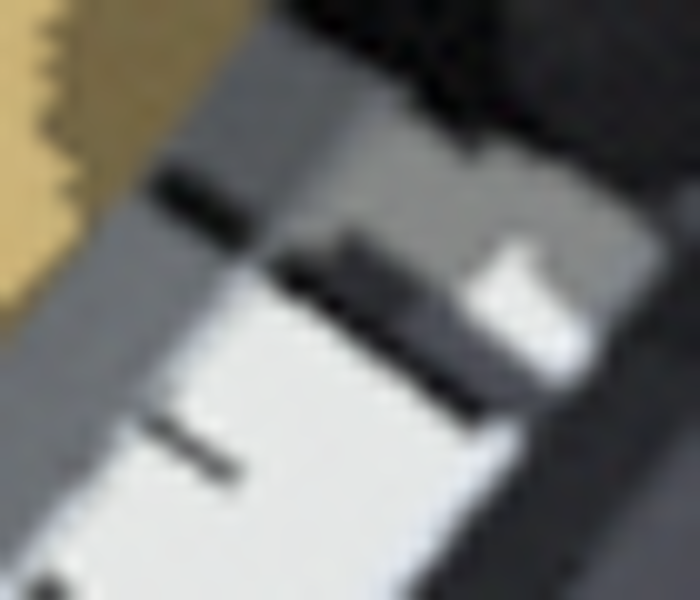

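View pics/t35.png

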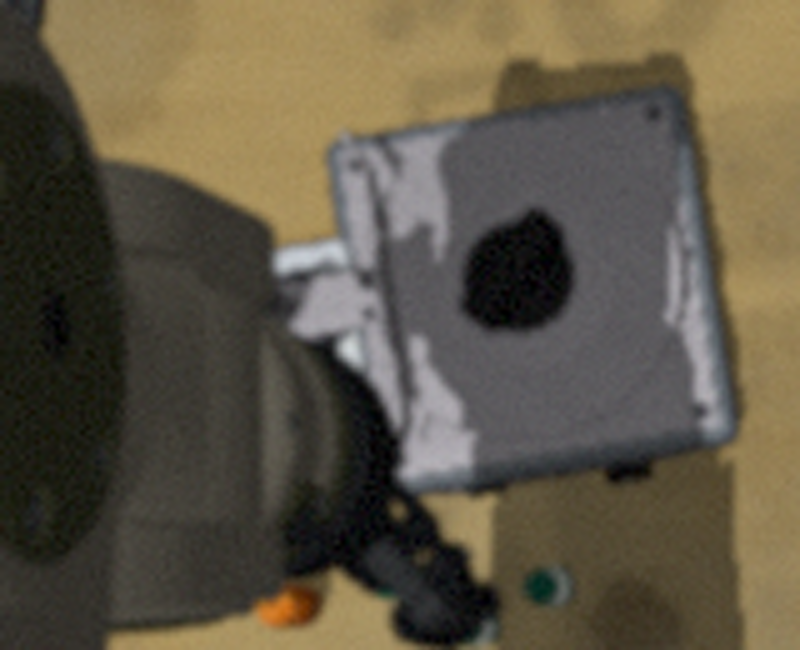

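Run:
```python
from h import *
c=dict(np.load("w35.npz")); q=lambda u:(u[0]/7+340-.4,u[1]/7+110-.4)
bolt(c,q((606,411)),88); bolt(c,q((379,214)),120)
s=cam("side"); k=6; th=np.linspace(0,2*np.pi,400)
im=cv2.resize(s["pixels"][205:305,185:285,::-1],None,fx=k,fy=k,interpolation=cv2.INTER_CUBIC)
for u,v in proj(s,np.c_[541+75*np.cos(th),69.6+75*np.sin(th),0*th+80]): cv2.circle(im,(int((u-185+.5)*k),int((v-205+.5)*k)),1,(0,0,255),-1)
cv2.imwrite("pics/s35.png",im)
```

```text
t-frame -0.0 138.2
t-frame -52.0 137.3
```

View pics/s35.png

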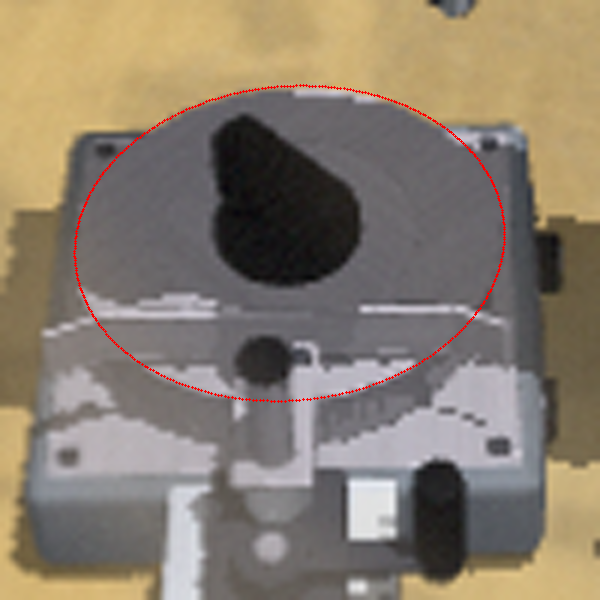

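Run:
```python
from h import *
st(); print(robot.finish_job())
```

```text
t 39.48 pos [441.8 100.4 240.6] rot [1.7996e+02 1.0000e-02 1.3390e+02] F [ 0.2 -0.3  0.4] M [-0.04  0.01  0.05] gap 85.1 q [  2.6   4.2 -13.1  72.6   0.   48.7]
the job is handed in; nothing more can be done
None
```

I handed the job in at 39.5 s. The platter is home, the guide is about 2 mm short of the long mark (inside the 4 mm tolerance), and the lever is locked; no verdict was reported.

- **Platter:** I lined it up with the pegs before lowering, and it went straight down over them without force. The last side picture shows its rim where it should be for home.
- **Guide and lever:** I opened the lever and slid the guide to the mark, but closing the lever dragged the guide past it, to about 46–50 mm. I brought it back while the lever was only partly open. I then locked the lever by squeezing the knob against the post and eased the guide to its final place.
- **Last checks:**
  - **Guide:** at 37.8 to 38 mm, from the lever's pivot bolt and from the pointer. I left it there rather than risk another nudge.
  - **Lever:** at about 0 rad.
  - **Vials:** all three upright.
  - **Arm:** clear of everything.
- **Disagreement:** the post top read about 3 mm off where the guide's position put it, in every wrist view, so I relied on the bolt and pointer instead.
- **Clamp:** the guide still slid at roughly 10 N with the lever nearly or fully closed, so the clamp may not hold strongly.

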